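Lay up a guest's snack tray at the serving line

TASK

Lay up the guest's tray: put the red apple in the bowl, the blue cup on its blue saucer, the plain yoghurt (green lid) on the square plate and the water bottle (blue cap) in the steel coaster, each upright in the middle of its dish. Set things down rather than dropping them, and leave the dishes on the tray about where they stand. The red-lidded yoghurt and the orange drink belong to someone else: leave them standing where they are.

Things in the scene. Friction and masses are not known exactly. Their poses are not given: they have to be found in the camera images.
- plain_yoghurt: The plain yoghurt, wanted: round white bulbous plastic pot, 65 mm high, 62 mm across at its widest (28 to 42 mm up), foot 46 mm across, with a green foil lid (59 mm across, a small tab at one edge) and a green band; 140 g. Origin: centre of its underside, z up. Like all the loose small things it stands on the white table beside the tray, at least 90 mm from its neighbours between centres.
- berry_yoghurt: The berry yoghurt, a look-alike that is not wanted: round white bulbous plastic pot, 65 mm high, 62 mm across at its widest (28 to 42 mm up), foot 46 mm across, with a red foil lid (59 mm across, a small tab at one edge) and a red band; 140 g. Origin: centre of its underside, z up.
- water: The water bottle, wanted: round pale blue bottle with a blue label and a blue cap, 125 mm high: straight body 56 mm across up to 88 mm, then a shoulder, and a cap 32 mm across from 111 to 125 mm; 260 g. Origin: centre of its underside, z up.
- orangeade: The orange drink, a look-alike that is not wanted: round orange bottle with a yellow label and an orange cap, 125 mm high: straight body 56 mm across up to 88 mm, then a shoulder, and a cap 32 mm across from 111 to 125 mm; 260 g. Origin: centre of its underside, z up.
- apple: The red apple, wanted: 56 mm high without its stem (stem to 64 mm), 63 mm across at 26 to 36 mm up, flat foot 30 mm across; 130 g. Origin: centre of its underside, z up along the core. (The smaller orange-coloured fruit on the table is a mandarin, not wanted.)
- cup: The blue coffee cup, wanted: empty, stands upright, 58 mm high, 60 to 62 mm across from 12 mm up to the rim, wall 4 mm, with a loop handle that reaches 52 mm out from the axis along the cup's own +y (16 to 50 mm up), so the cup is best gripped across its own x; 170 g. Origin: centre of its underside, z up.
- bowl: White shallow round bowl, for the apple: 134 mm across and 26 mm high, inner floor flat, 100 mm across and 5 mm above its underside, widening to 126 mm inside the rim. It stands loose on the brown tray (415 x 305 mm, rim 16 mm high, tray floor 6 mm above the table; the four dishes stand in two rows of two, at least 135 mm apart between centres, in any order). Origin: centre of its underside; 280 g.
- saucer: Blue round saucer, for the cup: 128 mm across and 13 mm high, with a thin white rim line and a pale ring marking the middle; its floor flat, 84 mm across and 6 mm above its underside. It stands loose on the brown tray (415 x 305 mm, rim 16 mm high, tray floor 6 mm above the table; the four dishes stand in two rows of two, at least 135 mm apart between centres, in any order). Origin: centre of its underside; 220 g.
- plate: White square dessert plate, for the yoghurt: 122 x 122 mm, rim 12 mm high and 4 mm thick, flat floor 4 mm above its underside. It stands loose on the brown tray (415 x 305 mm, rim 16 mm high, tray floor 6 mm above the table; the four dishes stand in two rows of two, at least 135 mm apart between centres, in any order). Origin: centre of its underside, x and y along its sides; 300 g.
- coaster: Round steel bottle coaster with a cork floor, for the water bottle: 100 mm across, rim 18 mm high and 3 mm thick, floor 4 mm above its underside. It stands loose on the brown tray (415 x 305 mm, rim 16 mm high, tray floor 6 mm above the table; the four dishes stand in two rows of two, at least 135 mm apart between centres, in any order). Origin: centre of its underside; 200 g.
Not all that is in view belongs to the job. What is shaped like the coaster but pink or yellow is not meant. What is shaped like the water but pink is not meant.

How it is judged:
By the outcome, as a careful person would: the job done as asked, in the order asked, and still so for the second after the job is handed in, with the robot touching nothing.
It also fails if it takes over 112 s, if anything falls off the work surface, if the arm or the gripper's body presses on something with over 40 N, if the wrist force passes 120 N, or if a joint passes its speed limit or range.

ROBOT

A 6-joint arm with a two-finger parallel gripper is mounted at the origin on the work surface. World frame = base frame: x ahead of the robot, y to its left, z up, the work surface at z = 0. Lengths are in m, angles in rad, forces in N, time in s.
With the tool pointing down it reaches from about 0.35 to 0.875 m from the base axis. Payload 4.2 kg.
Tool frame: the origin (TCP) lies midway between the tips of the shut fingers; the grasp point (between the pads) lies 19 mm behind it (grip_point_offset is the z of the grasp point in the tool frame, in m); z points along the fingers, y is the direction in which the jaws open and shut (so a half turn about z gives the same grasp; the last joint's range is limited). The gripper opens to 87 mm and grips with 3 to 60 N. Pads are 19 mm wide; open, the fingers measure 117 mm over their backs; the gripper's body (75 mm by 190 mm) begins 51 mm behind the grasp point.
Start: joints at [1.606, 0.385, 0.008, 0, -1.194, -0.259], TCP at [0.139, 0.609, 0.223] pointing down, gripper open.
Joint ranges: [-3.14, 3.14], [-1.21, 2.06], [-1.07, 1.41], [-3.16, 2.05], [-2.99, -0.16], [-3.1, 3.1]. Speed limits (rad/s): [2.79, 2.79, 3.14, 3.14, 3.14, 3.14].

INTERFACE

Orientations are given as a rotation vector (axis times angle).
In Python, from workcell import get_state, snapshot, camera_info, job_done, grip_point_offset gives the robot as it stands.
- The arm moves only by the shell command python3 -m crank 'ROWS' [FORCE]. ROWS is a JSON object of lists of equal length, an entry for each row: "travel": the shift along the tool's x, y, z in units of 50 mm (1.0 is 50 mm), a list of three; "delta_rot": the turn, a rotation vector about the tool's x, y, z in degrees, a list of three; "grip": the finger opening in mm, from 0 to 87. A call has 1 to 10 rows; each row is the pose to reach, as a shift and turn from the pose measured when the call began, along the tool's axes at that moment; what a row does not reach only later rows make up. A row lasts 1/8 s, in which the tool goes at most 62.5 mm and 10.7 degrees, less where a joint would pass 70% of its speed; a pose out of reach is approached as far as the arm can. A call with a gripper value outside its range is refused whole. The fingers move at their own pace and stop on an object; FORCE is the grip in N (left out, the last holds). Time passes only in rows, so rows that repeat a pose let the fingers close. It gives the time, the measured TCP pose, the force and the opening at its end, in the units of the state.
- get_state(): the state, without advancing time (a new reading comes with each control period).
- snapshot(name): name is "side" or "top" or "wrist"; returns (picture, depth): 480x640x3 uint8, red, green, blue; 480x640 float32, m along the optical axis (not along the pixel's ray), 0 where there is no reading.
- camera_info(name): a dict with "fx", "fy", "cx", "cy" (pixels), "eye" and "rotation" of the camera in the world. Camera axes: x right, y down, z forward; pixel columns grow to the right and rows downward; lengths in m; the calibration is good to about 2 mm. A picture is of the moment at which its call begins: read the wrist's pose just before it. camera_info takes no time and is no camera call; for the wrist camera it gives the pose at the moment of the call.
- job_done(): hands the job in, once; it reports no verdict.
The state is a dict: "time": time; "joint_pos": joint angles; "joint_velocities": joint speeds; "effort": joint torques, N m; "position": TCP position; "eef_rot": TCP orientation; "ft_force": force on the tool from outside, world axes, zero at the start; "moment": the same for the moment, N m; "gripper_width": finger opening in m.
Only numpy, scipy, OpenCV 4.12 (cv2) and the standard library are available. Lean on these libraries where they do the work, as an engineer would, in place of code of your own. Each camera call takes 0.05 s, during which the arm holds its last target.

## Working session

There is one attempt and no reset: what is moved stays moved. The work goes in short steps, Python scripts to look and compute and a shell command to move; the robot and the scene stay as the last step left them, time stands still between calls to the robot, and variables do not carry over. Pictures are saved under pics/ and viewed, and the job is handed in when it is done.

```bash
ls; mkdir -p pics
python3 - <<'E'
from workcell import *
import cv2
print(get_state()); print(grip_point_offset)
for n in ("top","side"):
    p,d=snapshot(n); cv2.imwrite(f"pics/{n}0.png",p[:,:,::-1]); print(n,camera_info(n));
E
```

```text
pics
{'time': 0.0, 'joint_pos': array([ 1.60558931e+00,  3.85550847e-01,  6.65111036e-03, -4.94318087e-04,
       -1.19397550e+00, -2.58633074e-01]), 'joint_velocities': array([-1.48667685e-03, -2.14463673e-03, -7.46698812e-04,  3.81323215e-04,
        4.68404570e-05, -1.01798887e-03]), 'effort': array([ 2.34462677e-04, -3.90663815e+01,  1.87403351e+01,  4.21950459e+00,
        1.09828461e-02, -1.98926041e-04]), 'position': array([0.13856367, 0.60884661, 0.22147362]), 'eef_rot': array([ 3.11979478e+00, -3.50920896e-01, -2.36402847e-04]), 'ft_force': array([ 0.02815026, -0.12866153,  0.15505559]), 'moment': array([ 0.04727383,  0.04513706, -0.00278156]), 'gripper_width': 0.08701186197889815}
-0.0187
top {'fx': 445.93827427304694, 'fy': 445.93827427304694, 'cx': 315.04737871894025, 'cy': 236.58585078091457, 'eye': array([ 0.34211314, -0.01217373,  1.31571365]), 'rotation': array([-2.20504923,  2.14614983, -0.10752191])}
side {'fx': 443.45453665988026, 'fy': 443.45453665988026, 'cx': 325.34830845879907, 'cy': 241.3874778392338, 'eye': array([-0.02752309, -0.99196267,  0.71610187]), 'rotation': array([-2.05565387,  0.529142  , -0.27563232])}
```

View pics/top0.png

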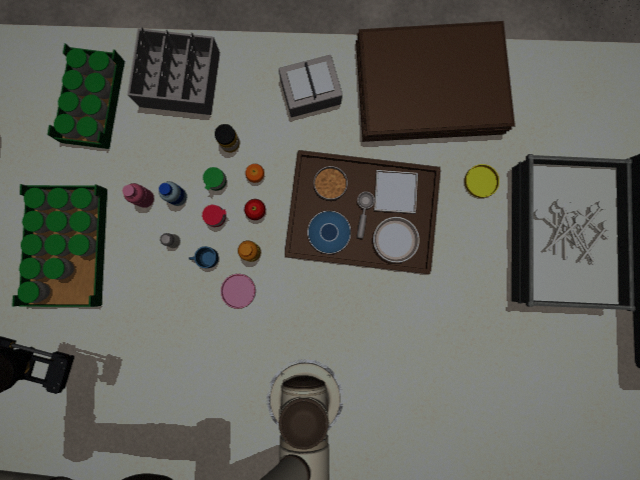

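View pics/side0.png

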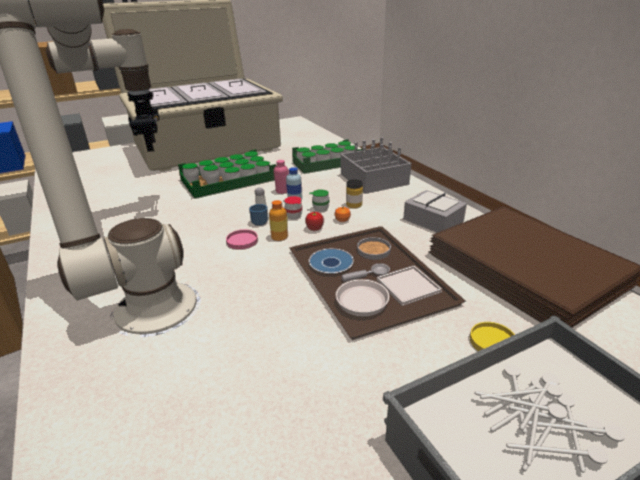

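The top view shows the green lid at (214,179), water (172,192), apple (255,210) and cup (207,257) with its handle to the left. The dishes are the coaster (331,183), saucer (329,232), plate (396,191) and bowl (396,239). A spoon lies between them on the tray. Next I'll measure positions.

```bash
cat > h.py <<'E'
import numpy as np, cv2
from scipy.spatial.transform import Rotation as R
from workcell import *
def ray(ci,u,v):
    d=np.array([(u-ci['cx'])/ci['fx'],(v-ci['cy'])/ci['fy'],1.0])
    return R.from_rotvec(ci['rotation']).apply(d)
def onplane(ci,u,v,z):
    d=ray(ci,u,v); e=np.array(ci['eye']); return e+d*(z-e[2])/d[2]
def proj(ci,p):
    c=R.from_rotvec(ci['rotation']).inv().apply(np.array(p)-ci['eye']); return ci['fx']*c[0]/c[2]+ci['cx'],ci['fy']*c[1]/c[2]+ci['cy']
def cloud(ci,d):
    v,u=np.mgrid[0:480,0:640]
    P=np.stack([(u-ci['cx'])/ci['fx']*d,(v-ci['cy'])/ci['fy']*d,d],-1).reshape(-1,3)
    W=R.from_rotvec(ci['rotation']).apply(P)+ci['eye']; return W.reshape(480,640,3)
E
python3 - <<'E'
from h import *
p,d=snapshot("top"); ci=camera_info("top"); np.savez("pics/top.npz",p=p,d=d)
W=cloud(ci,d)
for n,(u,v) in dict(table=(300,300),tray=(365,165),plain=(214,179),berry=(214,215),water=(172,192),orange=(248,250),apple=(255,210),mand=(255,173),cupin=(207,257),coaster=(331,183),saucer=(329,232),plate=(396,191),bowl=(396,239),jar=(227,137),salt=(170,240),spoon=(366,200)).items():
    print(n,W[v,u].round(3))
c=cv2.resize(p[120:320,110:450],None,fx=2.35,fy=2.35,interpolation=cv2.INTER_CUBIC)
cv2.imwrite("pics/c0.png",c[:,:,::-1])
E
```

```text
table [0.279 0.022 0.001]
tray [ 0.684 -0.161  0.01 ]
plain [0.616 0.275 0.066]
berry [0.514 0.271 0.062]
water [0.568 0.379 0.107]
orange [0.413 0.162 0.122]
apple [0.532 0.156 0.054]
mand [0.642 0.162 0.046]
cupin [0.397 0.298 0.005]
coaster [ 0.626 -0.06   0.011]
saucer [ 0.479 -0.058  0.012]
plate [ 0.609 -0.255  0.005]
bowl [ 0.464 -0.256  0.008]
jar [0.733 0.239 0.089]
salt [0.438 0.387 0.073]
spoon [ 0.579 -0.166  0.005]
```

View pics/c0.png

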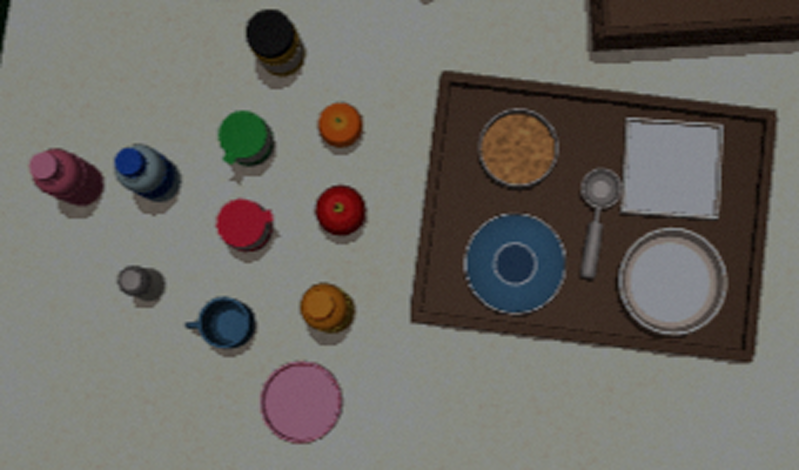

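Run:
```python
from h import *
z=np.load("pics/top.npz"); p,d=z['p'],z['d']; ci=camera_info("top"); 
hsv=cv2.cvtColor(p,cv2.COLOR_RGB2HSV)
for n,(u,v) in dict(plain=(214,177),berry=(214,215),watercap=(166,188),orangecap=(246,248),apple=(252,214),cup=(203,257),cork=(331,183),sau=(315,232),plate=(396,191),bowl=(396,239)).items(): print(n,hsv[v,u])
def comp(name,m,win,zt):
    mm=np.zeros(m.shape,np.uint8); u0,v0,u1,v1=win; mm[v0:v1,u0:u1]=m[v0:v1,u0:u1]
    n,l,s,c=cv2.connectedComponentsWithStats(mm); k=1+np.argmax(s[1:,4])
    cn=max(cv2.findContours((l==k).astype(np.uint8),0,2)[0],key=cv2.contourArea)
    (eu,ev),ax,an=cv2.fitEllipse(cn); q=cv2.minAreaRect(cn)
    mpp=(ci['eye'][2]-zt)/ci['fx']*1000
    print(name,'cent',c[k].round(1),onplane(ci,*c[k],zt)[:2].round(4),'ell',(round(eu,1),round(ev,1)),onplane(ci,eu,ev,zt)[:2].round(4),'axes mm',np.round(np.array(ax)*mpp,1),'rect',onplane(ci,*q[0],zt)[:2].round(4),np.round(np.array(q[1])*mpp,1),round(q[2],1),'bbox',s[k])
    return mm
H,S,V=[hsv[...,i].astype(int) for i in range(3)]
sat=(S>110)
comp('plain',(abs(H-65)<15)&sat,(195,160,232,200),.065)
comp('berry',((H<8)|(H>168))&sat,(195,198,232,235),.065)
comp('watercap',(abs(H-113)<12)&(S>170)&(V>90),(155,175,180,200),.125)
comp('apple',((H<8)|(H>168))&sat,(240,195,272,225),.031)
comp('cup',(abs(H-105)<20)&(S>90),(185,240,225,275),.058)
comp('cork',(abs(H-14)<10)&(S>80)&(V>110),(310,163,352,203),.010)
comp('coaster',~((V<100)),(305,158,355,208),.024)
comp('sau',(abs(H-105)<20)&(S>90),(300,203,358,260),.019)
comp('plate',(V>110)&(S<60),(372,160,425,215),.018)
comp('bowl',(V>90)&(S<70),(368,214,425,270),.032)
```

```text
plain [ 66 191  87]
berry [176 212 131]
watercap [111 208 109]
orangecap [ 16 208 131]
apple [  1 229 107]
cup [103 143  96]
cork [ 15 152 119]
sau [104 146  89]
plate [110  16 143]
bowl [107  16 141]
plain cent [212.6 177.3] [0.6214 0.2793] ell (212.5, 177.6) [0.6205 0.2796] axes mm [53.  61.9] rect [0.6222 0.2795] [54.2 59.4] 69.4 bbox [203 167  21  23 337]
berry cent [212.8 214.5] [0.5146 0.2736] ell (213.1, 214.4) [0.5148 0.2729] axes mm [53.9 63. ] rect [0.5145 0.2716] [53.3 64.5] 90.0 bbox [202 205  24  20 354]
watercap cent [164.1 188.1] [0.5745 0.3948] ell (164.0, 188.0) [0.5748 0.3951] axes mm [26.2 28.8] rect [0.5748 0.3951] [26.7 26.7] 90.0 bbox [159 183  11  11  92]
apple cent [254.4 209.2] [0.5381 0.1613] ell (254.4, 209.2) [0.5381 0.1612] axes mm [58.1 59.1] rect [0.5386 0.1626] [57.6 57.6] 90.0 bbox [244 199  21  21 334]
cup cent [205.4 257.1] [0.3939 0.2902] ell (205.1, 257.1) [0.3938 0.291 ] axes mm [55.6 72.6] rect [0.3943 0.2909] [68.3 60.6] 37.9 bbox [189 247  29  21 407]
cork cent [329.9 183.2] [ 0.6255 -0.057 ] ell (329.7, 183.6) [ 0.6245 -0.0564] axes mm [76.8 85.7] rect [ 0.6261 -0.0558] [82.  84.9] 90.0 bbox [315 169  30  29 557]
coaster cent [329.8 183.5] [ 0.6216 -0.0564] ell (329.8, 183.6) [ 0.6215 -0.0562] axes mm [83.4 85.1] rect [ 0.6209 -0.0576] [86. 84.] 45.0 bbox [315 169  31  30 692]
sau cent [328.8 231.7] [ 0.4795 -0.0569] ell (328.7, 231.7) [ 0.4794 -0.0567] axes mm [116.3 117.8] rect [ 0.4786 -0.0575] [116.3 116.3] 90.0 bbox [ 309  212   41   41 1045]
plate cent [394.9 191.9] [ 0.6032 -0.2495] ell (395.2, 192.3) [ 0.602  -0.2502] axes mm [124.5 146.8] rect [ 0.603  -0.2509] [114.8 111.4] 3.4 bbox [ 375  172   41   41 1468]
bowl cent [395.2 239.5] [ 0.4607 -0.2489] ell (396.1, 239.0) [ 0.4621 -0.2516] axes mm [127.5 131.2] rect [ 0.4615 -0.2507] [130.3 128.2] 45.0 bbox [ 373  217   47   45 1419]
```

```bash
cat >> h.py <<'E'
def plan(pos,yaw_deg=None,axis=None):
    """travel units + delta rot to reach TCP pos, tool down, tool-y along world dir at angle yaw_deg (mod 180)"""
    s=get_state(); Rc=R.from_rotvec(s['eef_rot']); t=Rc.inv().apply(np.array(pos)-s['position'])/.05
    out=[]
    for k in (0,180):
        a=np.radians(yaw_deg+k); y=np.array([np.cos(a),np.sin(a),0]); z=np.array([0,0,-1.]); x=np.cross(y,z)
        out.append((Rc.inv()*R.from_matrix(np.stack([x,y,z],1))).as_rotvec(degrees=True))
    print('travel',t.round(3),'dist mm',round(np.linalg.norm(t)*50),'rot opts',out[0].round(1),out[1].round(1),'j6',s['joint_pos'][5].round(2))
def st():
    s=get_state(); M=R.from_rotvec(s['eef_rot']).as_matrix()
    print('t',round(s['time'],2),'pos',s['position'].round(4),'z',M[:,2].round(3),'yawY',np.degrees(np.arctan2(M[1,1],M[0,1])).round(1),'F',s['ft_force'].round(1),'w',round(s['gripper_width']*1000,1),'j',s['joint_pos'].round(2))
E
python3 - <<'E'
from h import *
st(); ci=camera_info("wrist"); print(ci); s=get_state(); Rc=R.from_rotvec(s['eef_rot'])
print(Rc.inv().apply(ci['eye']-s['position']), (Rc.inv()*R.from_rotvec(ci['rotation'])).as_matrix().round(2))
p,d=snapshot("wrist"); cv2.imwrite("pics/w0.png",p[:,:,::-1])
plan((.53,.24,.30),90)
E
```

```text
t 0.15 pos [0.1386 0.609  0.2217] z [-0.    -0.002 -1.   ] yawY -102.8 F [ 1.6 -0.4 -0.2] w 86.7 j [ 1.61  0.39  0.01 -0.   -1.19 -0.26]
{'fx': 351.3206020848662, 'fy': 351.3206020848662, 'cx': 319.82065738898996, 'cy': 244.7304508198416, 'eye': array([0.20581216, 0.59445801, 0.3840204 ]), 'rotation': array([ 1.8495309 , -2.31845831, -0.29540626])}
[ 0.06878569 -0.00049677 -0.16229503] [[ 0.   -0.97 -0.25]
 [ 1.   -0.    0.  ]
 [-0.   -0.25  0.97]]
travel [ 9.271  5.461 -1.554] dist mm 544 rot opts [ 0.000e+00 -1.000e-01  1.672e+02] [  0.1   0.  -12.8] j6 -0.26
```

View pics/w0.png

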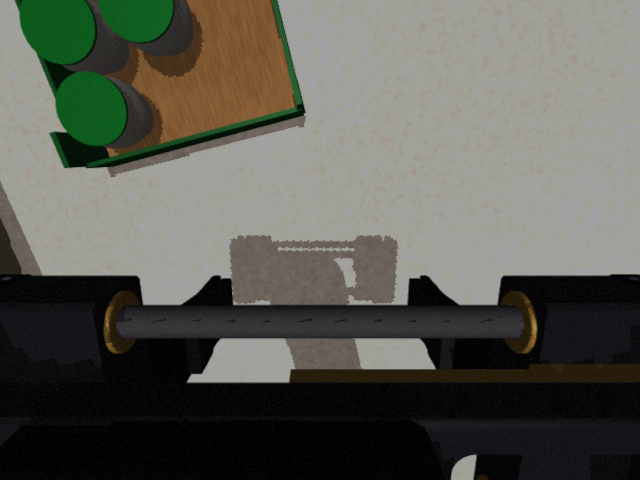

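The wrist picture shows the gripper body below row 275, so the useful view is ahead of the tool. I'll move over the loose things.

Run:
```python
from h import *
plan((.40,.27,.37),-90)
```

```text
travel [ 6.603  5.455 -2.954] dist mm 453 rot opts [  0.1   0.  -12.8] [ 0.000e+00 -1.000e-01  1.672e+02] j6 -0.26
```

```bash
python3 -m crank '{"travel":[[0.6,0.5,-2.0],[6.6,5.45,-2.95],[6.6,5.45,-2.95],[6.6,5.45,-2.95],[6.6,5.45,-2.95],[6.6,5.45,-2.95],[6.6,5.45,-2.95],[6.6,5.45,-2.95],[6.6,5.45,-2.95],[6.6,5.45,-2.95]],"delta_rot":[[0,0,0],[0,0,-6],[0,0,-12.8],[0,0,-12.8],[0,0,-12.8],[0,0,-12.8],[0,0,-12.8],[0,0,-12.8],[0,0,-12.8],[0,0,-12.8]],"grip":[87,87,87,87,87,87,87,87,87,87]}' 20; python3 -c "from h import *; st()"
```

```text
time: 1.45
position: [0.3996, 0.2703, 0.3694]
eef_rot: [3.14, -0.001, -0.002]
ft_force: [-0.1, -0.2, -0.5]
gripper_width: 0.087
t 1.45 pos [0.3996 0.2703 0.3694] z [-0.001 -0.001 -1.   ] yawY -90.0 F [-0.1 -0.2 -0.5] w 87.0 j [ 0.93  0.07 -0.05  0.   -1.46  0.64]
```

Run:
```python
from h import *
ci=camera_info("wrist"); p,d=snapshot("wrist"); cv2.imwrite("pics/w1.png",p[:,:,::-1]); np.savez("pics/w1.npz",p=p,d=d,**ci)
st()
```

```text
t 1.5 pos [0.3994 0.2707 0.3693] z [-0.001 -0.002 -1.   ] yawY -90.0 F [ 1.3 -0.5 -0.9] w 87.0 j [ 0.93  0.07 -0.05  0.   -1.46  0.64]
```

View pics/w1.png

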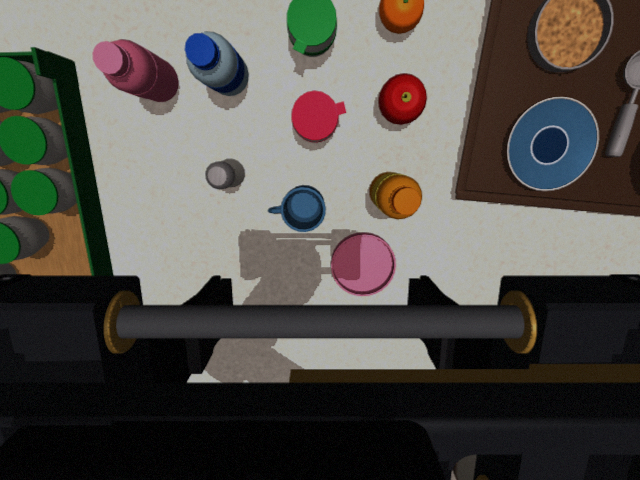

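The wrist view shows plain (312,22), berry (315,116), apple (402,98), the cup (303,208) with its handle at (274,210), the water cap (202,48) and the saucer (551,143).

```bash
cat >> h.py <<'E'
def seg(ci,m,win,zt,name='',pr=True):
    mm=np.zeros(m.shape,np.uint8); u0,v0,u1,v1=win; mm[v0:v1,u0:u1]=m[v0:v1,u0:u1]
    n,l,s,c=cv2.connectedComponentsWithStats(mm); k=1+np.argmax(s[1:,4])
    cn=max(cv2.findContours((l==k).astype(np.uint8),0,1)[0],key=cv2.contourArea)[:,0]
    hull=cv2.convexHull(cn)[:,0]
    P=np.array([onplane(ci,u,v,zt)[:2] for u,v in cn]); c0=P.mean(0)
    # robust circle fit
    w=np.ones(len(P))
    from scipy.optimize import least_squares
    r=least_squares(lambda q:np.hypot(P[:,0]-q[0],P[:,1]-q[1])-q[2],[*c0,.03],loss='soft_l1',f_scale=.001).x
    q=cv2.minAreaRect((P*1000).astype(np.float32))
    print(name,'circle',r[:2].round(4),'dia',round(2000*abs(r[2]),1),'rect',np.round(q[0],1),np.round(q[1],1),round(q[2],1),'bbox',s[k],'pix',c[k].round(1))
    return r,P,l==k
E
python3 - <<'E'
from h import *
z=np.load("pics/w1.npz"); ci={k:z[k] for k in ('fx','fy','cx','cy','eye','rotation')}; p=z['p']
hsv=cv2.cvtColor(p,cv2.COLOR_RGB2HSV); H,S,V=[hsv[...,i].astype(int) for i in range(3)]
red=((H<9)|(H>168))&(S>130)
seg(ci,(abs(H-65)<15)&(S>110),(270,0,345,70),.065,'plain')
seg(ci,red,(280,85,360,150),.065,'berry')
for h in (.031,.04): seg(ci,red,(375,65,430,130),h,'apple')
blue=(abs(H-105)<20)&(S>80)
seg(ci,(abs(H-113)<12)&(S>170),(180,25,225,75),.125,'wcap')
r,P,m=seg(ci,blue,(260,180,335,240),.058,'cup')
far=P[np.argsort(-np.hypot(*(P-r[:2]).T))[:6]]; print('handle end',far.mean(0))
seg(ci,blue,(500,90,605,195),.019,'saucer')
seg(ci,(abs(H-15)<10)&(S>130)&(V>110),(365,165,425,225),.125,'orange')
seg(ci,(abs(H-14)<10)&(S>80)&(V>100),(530,0,615,75),.010,'cork')
c=cv2.resize(p[170:240,250:345],None,fx=6,fy=6); cv2.imwrite("pics/cup1.png",c[:,:,::-1])
E
```

```text
plain circle [0.6138 0.2798] dia 58.7 rect [611.  280.2] [57.8 56.6] 0.0 bbox [ 287    0   49   56 2100] pix [310.8  23.1]
berry circle [0.5134 0.2759] dia 57.8 rect [512.4 274.5] [61.9 57.8] 66.2 bbox [ 292   91   54   49 1894] pix [315.7 115. ]
apple circle [0.5373 0.1604] dia 61.4 rect [537.3 160.4] [60.6 62.6] 47.9 bbox [ 379   74   48   50 1781] pix [402.   98.8]
apple circle [0.536  0.1624] dia 60.3 rect [536.1 162.3] [59.6 61.5] 47.9 bbox [ 379   74   48   50 1781] pix [402.   98.8]
wcap circle [0.5707 0.393 ] dia 33.4 rect [571. 393.] [36.2 30.7] 46.0 bbox [186  34  34  36 931] pix [202.   51.3]
cup circle [0.3947 0.2938] dia 61.0 rect [392.2 295.1] [60.2 67.9] 39.9 bbox [ 269  186   56   46 1659] pix [301.8 208.6]
handle end [0.39270756 0.3380694 ]
saucer circle [ 0.4788 -0.0572] dia 120.1 rect [478.8 -57.3] [120.8 120.3] 90.0 bbox [ 509   99   88   90 4869] pix [553.4 143.2]
orange circle [0.4186 0.1763] dia 46.4 rect [418.5 176.2] [46.6 46.2] 90.0 bbox [ 381  177   41   41 1220] pix [401.5 196.7]
cork circle [ 0.6238 -0.061 ] dia 84.6 rect [620.4 -60.9] [79.5 86.3] 0.0 bbox [ 537    0   66   68 3636] pix [569.   30.9]
```

View pics/cup1.png

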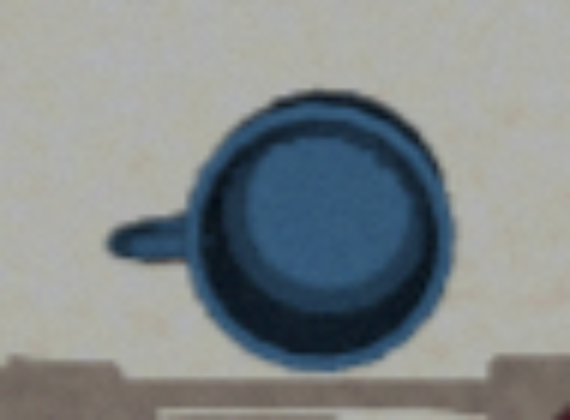

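The cup's handle points almost exactly along +y, so I'll grip it along x. The apple is consistent across views at (0.5375, 0.161). I'll pick the apple now with the jaws along y.

```bash
python3 -m crank '{"travel":[[1.3,1.0,1.0],[2.4,1.9,2.0],[2.76,2.19,3.2],[2.76,2.19,4.4],[2.76,2.19,5.4],[2.76,2.19,6.4],[2.76,2.19,6.9],[2.76,2.19,7.14],[2.76,2.19,7.14]],"delta_rot":[[0,0,0],[0,0,0],[0,0,0],[0,0,0],[0,0,0],[0,0,0],[0,0,0],[0,0,0],[0,0,0]],"grip":[87,87,87,87,87,87,87,87,87]}' 15; python3 -c "from h import *; st()"
```

```text
time: 2.62
position: [0.5372, 0.1615, 0.0123]
eef_rot: [3.139, 0.003, -0.002]
ft_force: [0.9, -0.4, -0.2]
gripper_width: 0.0871
t 2.62 pos [0.5372 0.1615 0.0123] z [-0.001 -0.002 -1.   ] yawY -89.9 F [ 0.9 -0.4 -0.2] w 87.1 j [ 0.58  0.52 -0.39  0.   -0.66  0.99]
```

```bash
python3 -m crank '{"travel":[[0,0,0],[0,0,0],[0,0,0],[0,0,0],[0,0,0],[0,0,0]],"delta_rot":[[0,0,0],[0,0,0],[0,0,0],[0,0,0],[0,0,0],[0,0,0]],"grip":[60,50,50,50,50,50]}' 20; python3 -c "from h import *; st()"
```

```text
time: 3.38
position: [0.5377, 0.1616, 0.0133]
eef_rot: [3.14, 0.003, 0.0]
ft_force: [-1.2, -0.5, 6.3]
gripper_width: 0.0616
t 3.38 pos [0.5377 0.1616 0.0133] z [ 0.    -0.002 -1.   ] yawY -89.9 F [-1.2 -0.5  6.3] w 61.6 j [ 0.58  0.52 -0.39  0.   -0.66  0.99]
```

```bash
python3 -m crank '{"travel":[[0,0,-0.4],[0,0,-1.4],[0,0,-2.6],[-0.5,0.9,-3.6],[-1.1,1.8,-4.6],[-1.8,2.8,-5.6],[-2.5,3.8,-6.4],[-3.2,4.8,-7.1],[-3.55,5.8,-7.1],[-3.55,6.43,-7.1]],"delta_rot":[[0,0,0],[0,0,0],[0,0,0],[0,0,0],[0,0,0],[0,0,0],[0,0,0],[0,0,0],[0,0,0],[0,0,0]],"grip":[50,50,50,50,50,50,50,50,50,50]}' 20; python3 -m crank '{"travel":[[0,0,0]],"delta_rot":[[0,0,0]],"grip":[50]}'
python3 - <<'E'
from h import *
st()
ci=camera_info("wrist"); p,d=snapshot("wrist"); cv2.imwrite("pics/w2.png",p[:,:,::-1]); np.savez("pics/w2.npz",p=p,d=d,**ci)
E
```

```text
time: 4.62
position: [0.3611, -0.1543, 0.369]
eef_rot: [3.14, 0.007, 0.005]
ft_force: [2.5, -0.1, -1.9]
gripper_width: 0.0612
time: 4.75
position: [0.3594, -0.1572, 0.3694]
eef_rot: [3.141, -0.005, 0.007]
ft_force: [0.7, 0.9, -1.5]
gripper_width: 0.0614
t 4.75 pos [ 0.3594 -0.1572  0.3694] z [ 0.004 -0.001 -1.   ] yawY -90.2 F [ 0.7  0.9 -1.5] w 61.4 j [ 0.01 -0.11 -0.22  0.   -1.46  1.56]
```

View pics/w2.png

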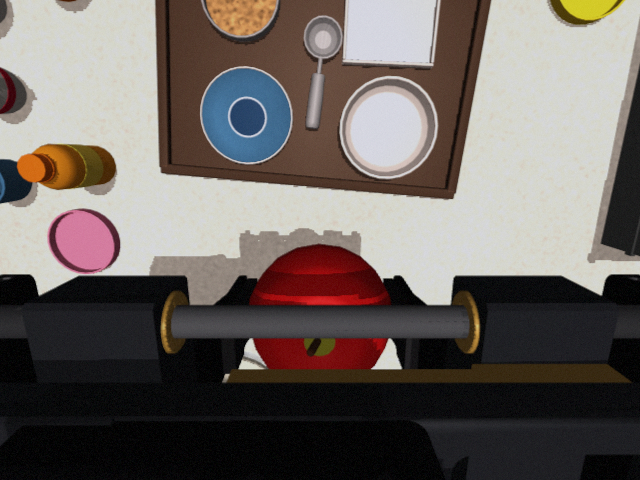

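The apple is held upright. The bowl shows at (389,128) and the saucer at (247,115), with the plate and coaster cut off at the top. I'll measure the bowl and saucer from this view.

Run:
```python
from h import *
z=np.load("pics/w2.npz"); ci={k:z[k] for k in ('fx','fy','cx','cy','eye','rotation')}; p=z['p']
hsv=cv2.cvtColor(p,cv2.COLOR_RGB2HSV); H,S,V=[hsv[...,i].astype(int) for i in range(3)]
r,P,m=seg(ci,(V>95)&(S<60),(333,70,447,183),.032,'bowl outer')
r,P,m=seg(ci,(V>150)&(S<30),(333,70,447,183),.011,'bowl floor?')
blue=(abs(H-105)<20)&(S>80)
seg(ci,blue,(195,60,298,170),.019,'saucer')
r,P,m=seg(ci,(V>110)&(S<60),(343,0,442,70),.018,'plate')
c=cv2.resize(p[0:200,150:480],None,fx=2.4,fy=2.4); cv2.imwrite("pics/tray2.png",c[:,:,::-1])
s=get_state(); plan((.4615,-.2505,.15),-90)
```

```text
bowl outer circle [ 0.461  -0.2505] dia 132.4 rect [ 461.  -250.4] [133.2 131.4] 89.8 bbox [ 339   76   99  103 8037] pix [388.2 127. ]
bowl floor? circle [ 0.4587 -0.2508] dia 106.4 rect [ 459.2 -250.7] [110.3 111.8] 24.2 bbox [ 346   86   81   86 4679] pix [385.7 130.3]
saucer circle [ 0.4787 -0.0563] dia 119.9 rect [478.7 -56.3] [121.  119.5] 89.8 bbox [ 202   69   89   93 5166] pix [245.7 114.5]
plate circle [ 0.5818 -0.2504] dia 120.4 rect [ 582.7 -250.2] [122.6  77.3] 87.6 bbox [ 343    0   98   67 6020] pix [390.4  31.5]
travel [2.019 1.891 4.386] dist mm 259 rot opts [ 0.  -0.2 -0. ] [ -0.3  -0.  180. ] j6 1.56
```

View pics/tray2.png

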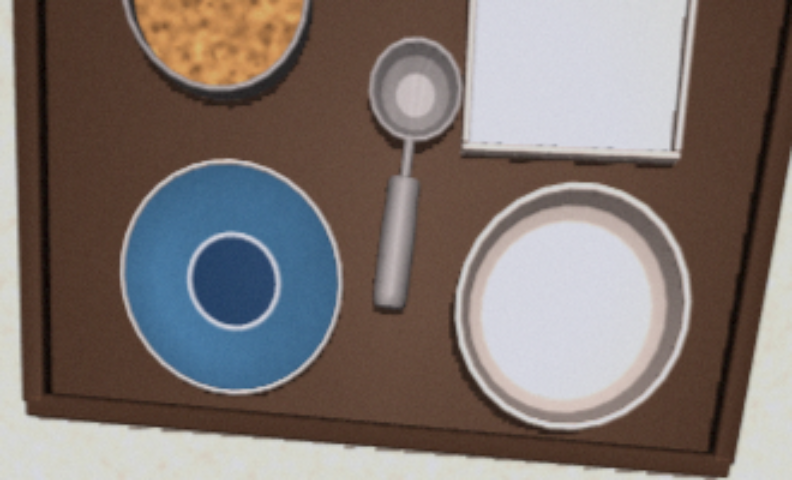

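```bash
python3 -m crank '{"travel":[[0.8,0.8,1.0],[1.6,1.5,2.0],[2.03,1.87,3.0],[2.03,1.87,4.0],[2.03,1.87,5.0],[2.03,1.87,5.8],[2.03,1.87,6.4],[2.03,1.87,6.7],[2.03,1.87,6.7],[2.03,1.87,6.7]],"delta_rot":[[0,0,0],[0,0,0],[0,-0.2,0],[0,-0.2,0],[0,-0.2,0],[0,-0.2,0],[0,-0.2,0],[0,-0.2,0],[0,-0.2,0],[0,-0.2,0]],"grip":[50,50,50,50,50,50,50,50,50,50]}' 20
python3 - <<'E'
from h import *
st(); p,d=snapshot("wrist"); cv2.imwrite("pics/w3.png",p[:,:,::-1])
plan((.461,-.2505,.0250),-90)
E
```

```text
time: 6.05
position: [0.4636, -0.2494, 0.0354]
eef_rot: [3.141, 0.0, 0.004]
ft_force: [0.5, -1.1, -1.6]
gripper_width: 0.0614
t 6.05 pos [ 0.4636 -0.2494  0.0354] z [ 0.002 -0.001 -1.   ] yawY -90.0 F [ 0.5 -1.1 -1.6] w 61.4 j [-0.18  0.44 -0.46  0.   -0.67  1.75]
travel [-0.052  0.019  0.212] dist mm 11 rot opts [ 0.1 -0.2 -0. ] [-2.0e-01 -1.0e-01  1.8e+02] j6 1.76
```

View pics/w3.png

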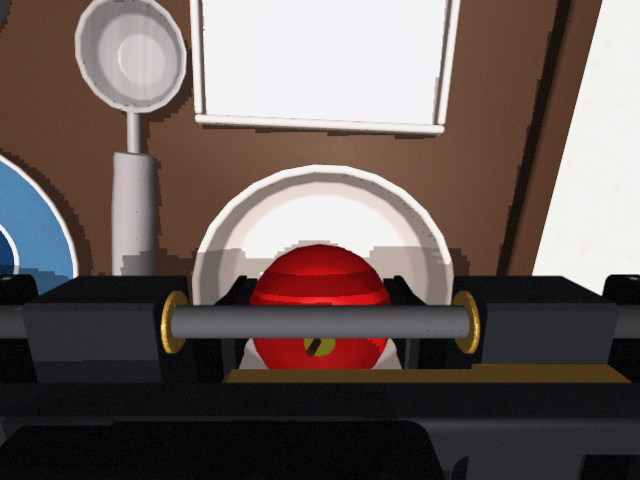

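The apple sits centred over the bowl, whose rim spans columns 193–453 with the apple at 320. I'll lower it the last centimetre, then open slightly.

```bash
python3 -m crank '{"travel":[[-0.05,0.02,0.08],[-0.05,0.02,0.14],[-0.05,0.02,0.18],[-0.05,0.02,0.2],[-0.05,0.02,0.2]],"delta_rot":[[0,0,0],[0,0,0],[0,0,0],[0,0,0],[0,0,0]],"grip":[50,50,50,50,50]}' 20; python3 -c "from h import *; st()"
```

```text
time: 6.72
position: [0.4611, -0.2506, 0.0255]
eef_rot: [3.141, -0.0, 0.004]
ft_force: [-0.2, 0.1, -1.0]
gripper_width: 0.0613
t 6.72 pos [ 0.4611 -0.2506  0.0255] z [ 0.003 -0.001 -1.   ] yawY -90.0 F [-0.2  0.1 -1. ] w 61.3 j [-0.19  0.45 -0.48  0.   -0.64  1.76]
```

```bash
python3 -m crank '{"travel":[[0,0,0.02],[0,0,0.03],[0,0,0.03]],"delta_rot":[[0,0,0],[0,0,0],[0,0,0]],"grip":[50,50,50]}' 20; python3 -c "from h import *; st()"
```

```text
time: 7.1
position: [0.4614, -0.2506, 0.0244]
eef_rot: [3.14, 0.0, 0.005]
ft_force: [-0.3, 0.3, 2.1]
gripper_width: 0.0614
t 7.1 pos [ 0.4614 -0.2506  0.0244] z [ 0.003 -0.001 -1.   ] yawY -90.0 F [-0.3  0.3  2.1] w 61.4 j [-0.19  0.45 -0.48  0.   -0.64  1.76]
```

Contact reads +2 N, as the height predicted. Release to 68 mm, then rise.

```bash
python3 -m crank '{"travel":[[0,0,0],[0,0,0],[0,0,0],[0,0,-0.3],[0,0,-0.8],[0,0,-1.6],[0,0,-2.6],[0,0,-3.0],[0,0,-3.0]],"delta_rot":[[0,0,0],[0,0,0],[0,0,0],[0,0,0],[0,0,0],[0,0,0],[0,0,0],[0,0,0],[0,0,0]],"grip":[64,67,68,68,68,70,87,87,87]}' 20
python3 - <<'E'
from h import *
st(); p,d=snapshot("wrist"); cv2.imwrite("pics/w4.png",p[:,:,::-1])
plan((.3947,.2938,.30),0)
E
```

```text
time: 8.22
position: [0.462, -0.2507, 0.1771]
eef_rot: [3.139, 0.0, 0.014]
ft_force: [0.4, 0.1, -0.3]
gripper_width: 0.0856
t 8.22 pos [ 0.462  -0.2507  0.1771] z [ 0.009 -0.003 -1.   ] yawY -90.0 F [ 0.4  0.1 -0.3] w 85.6 j [-0.19  0.25 -0.31  0.   -1.    1.76]
travel [ -1.314 -10.879  -2.517] dist mm 562 rot opts [  0.3  -0.2 -90. ] [-0.2 -0.3 90. ] j6 1.76
```

View pics/w4.png

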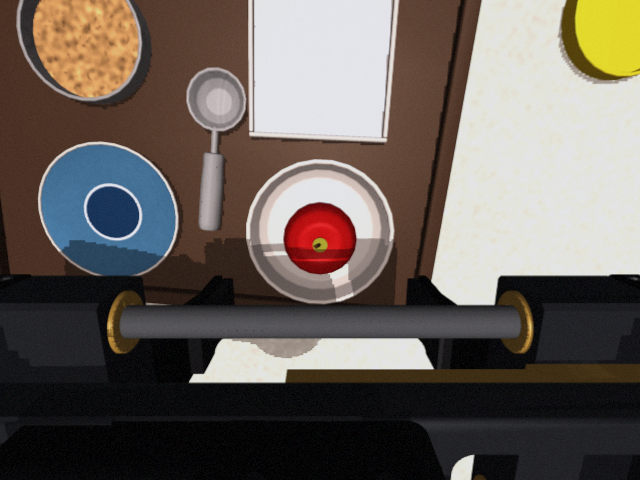

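The apple is upright and centred in the bowl. Next is the cup, with the jaws along about 185° (handle near 95°).

```bash
python3 -m crank '{"travel":[[-0.1,-1.0,-0.8],[-0.25,-2.1,-1.7],[-0.4,-3.3,-1.7],[-0.55,-4.5,-1.7],[-0.7,-5.7,-1.7],[-0.85,-6.9,-1.7],[-1.0,-8.1,-1.7],[-1.15,-9.3,-1.7],[-1.31,-10.4,-1.7],[-1.31,-10.88,-1.7]],"delta_rot":[[0,0,8],[0,0,17],[0,0,26],[0,0,35],[0,0,44],[0,0,53],[0,0,62],[0,0,71],[0,0,80],[0,0,85]],"grip":[87,87,87,87,87,87,87,87,87,87]}' 20; python3 -m crank '{"travel":[[0,0,0]],"delta_rot":[[0,0,0]],"grip":[87]}'
python3 - <<'E'
from h import *
st(); plan((.3947,.2938,.017),185)
ci=camera_info("top"); p,d=snapshot("top"); cv2.imwrite("pics/top5.png",cv2.resize(p[120:320,110:450],None,fx=2.35,fy=2.35)[:,:,::-1])
E
```

```text
time: 9.52
position: [0.3953, 0.2821, 0.2578]
eef_rot: [2.311, -2.127, 0.007]
ft_force: [1.3, 0.2, 0.3]
gripper_width: 0.0871
time: 9.65
position: [0.3943, 0.2849, 0.2556]
eef_rot: [2.313, -2.12, 0.007]
ft_force: [0.4, -0.4, 0.2]
gripper_width: 0.0871
t 9.65 pos [0.3943 0.2849 0.2556] z [ 0.001 -0.006 -1.   ] yawY -175.0 F [ 0.4 -0.4  0.2] w 87.1 j [ 0.96  0.12 -0.26  0.   -1.19 -0.88]
travel [-0.207 -0.023  4.771] dist mm 239 rot opts [-0.  -0.4 -0. ] [ -0.6   0.  180. ] j6 -0.88
```

View pics/top5.png

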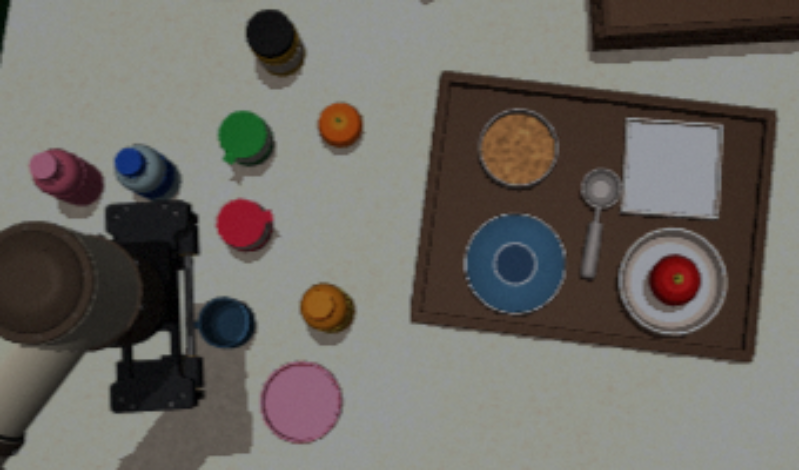

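```bash
python3 -m crank '{"travel":[[-0.21,-0.02,0.6],[-0.21,-0.02,1.4],[-0.21,-0.02,2.3],[-0.21,-0.02,3.2],[-0.21,-0.02,4.0],[-0.21,-0.02,4.5],[-0.21,-0.02,4.77],[-0.21,-0.02,4.77]],"delta_rot":[[0,-0.4,0],[0,-0.4,0],[0,-0.4,0],[0,-0.4,0],[0,-0.4,0],[0,-0.4,0],[0,-0.4,0],[0,-0.4,0]],"grip":[87,87,87,87,87,87,87,87]}' 20; python3 -c "from h import *; st()"
```

```text
time: 10.7
position: [0.394, 0.2907, 0.0163]
eef_rot: [2.312, -2.123, -0.0]
ft_force: [1.2, -0.2, 1.2]
gripper_width: 0.0872
t 10.7 pos [0.394  0.2907 0.0163] z [-0.002 -0.002 -1.   ] yawY -175.1 F [ 1.2 -0.2  1.2] w 87.2 j [ 0.97  0.42 -0.57 -0.   -0.58 -0.88]
```

```bash
python3 -m crank '{"travel":[[-0.06,0,0],[-0.06,0,0],[-0.06,0,0],[-0.06,0,0],[-0.06,0,0],[-0.06,0,0],[-0.06,0,0]],"delta_rot":[[0,0,0],[0,0,0],[0,0,0],[0,0,0],[0,0,0],[0,0,0],[0,0,0]],"grip":[87,70,50,50,50,50,50]}' 20; python3 -c "from h import *; st()"
```

```text
time: 11.58
position: [0.3937, 0.2938, 0.0165]
eef_rot: [2.312, -2.123, -0.0]
ft_force: [-1.1, -0.1, 3.8]
gripper_width: 0.0595
t 11.57 pos [0.3937 0.2938 0.0165] z [-0.002 -0.002 -1.   ] yawY -175.1 F [-1.1 -0.1  3.8] w 59.5 j [ 0.97  0.43 -0.56 -0.   -0.59 -0.89]
```

```bash
python3 -m crank '{"travel":[[0,0,-0.4],[0,0,-1.3],[0,0,-2.4],[0.8,-0.1,-3.4],[1.8,-0.3,-4.0],[3.0,-0.45,-4.0],[4.2,-0.6,-4.0],[5.4,-0.8,-4.0],[6.6,-1.0,-4.0],[7.14,-1.08,-4.0]],"delta_rot":[[0,0,0],[0,0,0],[0,0,0],[0,0,0],[0,0,0],[0,0,0],[0,0,0],[0,0,0],[0,0,0],[0,0,0]],"grip":[50,50,50,50,50,50,50,50,50,50]}' 20; python3 -m crank '{"travel":[[0,0,0]],"delta_rot":[[0,0,0]],"grip":[50]}'
python3 - <<'E'
from h import *
st(); plan((.4788,-.057,.034),185)
p,d=snapshot("wrist"); cv2.imwrite("pics/w6.png",p[:,:,::-1])
E
```

```text
time: 12.82
position: [0.4779, -0.0596, 0.2161]
eef_rot: [2.307, -2.126, -0.002]
ft_force: [0.2, 0.1, -2.0]
gripper_width: 0.0597
time: 12.95
position: [0.4774, -0.0612, 0.2151]
eef_rot: [2.302, -2.13, -0.004]
ft_force: [-0.3, 0.6, -2.1]
gripper_width: 0.0599
t 12.95 pos [ 0.4774 -0.0612  0.2151] z [-0.006 -0.002 -1.   ] yawY -175.5 F [-0.3  0.6 -2.1] w 59.9 j [ 0.21  0.15 -0.34  0.   -1.09 -0.13]
travel [-0.088 -0.055  3.621] dist mm 181 rot opts [ 0.3 -0.1 -0.5] [-1.000e-01 -5.000e-01  1.795e+02] j6 -0.13
```

View pics/w6.png

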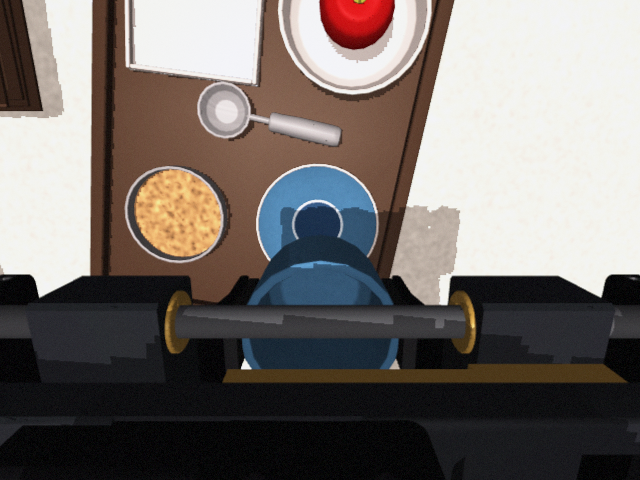

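The cup is held above the saucer, whose ring is at (317,223). The coaster is fully visible at (177,214), so I'll measure both here.

Run:
```python
from h import *
ci=camera_info("wrist"); p=cv2.imread("pics/w6.png")[:,:,::-1].copy()
hsv=cv2.cvtColor(p,cv2.COLOR_RGB2HSV); H,S,V=[hsv[...,i].astype(int) for i in range(3)]
cork=(abs(H-14)<12)&(S>70)&(V>100)
cz=(H<60)&(V>100)&(S>60)
seg(ci,cork,(115,155,235,268),.010,'cork')
# steel rim: bright/grey low sat ring
rim=((S<60))
seg(ci,rim|cork,(118,155,235,272),.024,'coaster rim')
c=cv2.resize(p[140:290,100:400],None,fx=2.6,fy=2.6); cv2.imwrite("pics/c6.png",c[:,:,::-1])
white=(S<60)&(V>120)
blue=(abs(H-105)<20)&(S>80)
# upper saucer edge only: points with v<235
mm=np.zeros(blue.shape,np.uint8); mm[160:238,250:385]=blue[160:238,250:385]
cn=max(cv2.findContours(mm,0,1)[0],key=cv2.contourArea)[:,0]; cn=cn[cn[:,1]<232]
P=np.array([onplane(ci,u,v,.019)[:2] for u,v in cn])
from scipy.optimize import least_squares
print('saucer',least_squares(lambda q:np.hypot(P[:,0]-q[0],P[:,1]-q[1])-q[2],[.48,-.057,.06],loss='soft_l1',f_scale=.001).x)
```

```text
cork circle [ 0.6261 -0.0548] dia 90.8 rect [625.6 -54.5] [89.8 92.7] 45.9 bbox [ 134  169   87   88 5921] pix [177.  213.2]
coaster rim circle [ 0.6156 -0.0632] dia 123.3 rect [618.8 -56.9] [118.2 118.9] 4.4 bbox [  118   155   117   117 11539] pix [180.6 207.7]
saucer [ 0.47834834 -0.05600563  0.05949169]
```

View pics/c6.png

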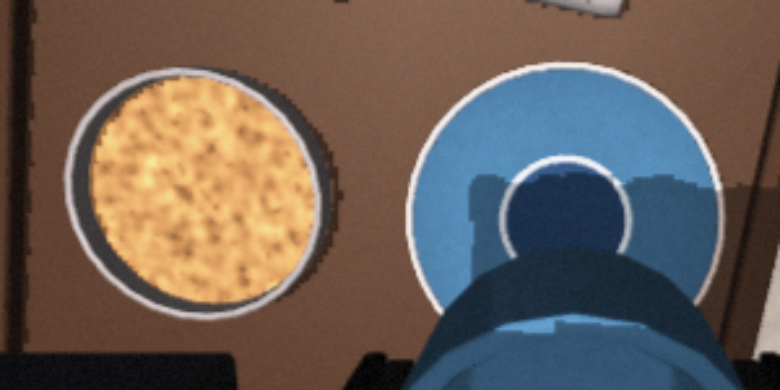

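```bash
python3 -m crank '{"travel":[[-0.09,-0.04,0.6],[-0.09,-0.04,1.4],[-0.09,-0.04,2.2],[-0.09,-0.04,2.9],[-0.09,-0.04,3.4],[-0.09,-0.04,3.6],[-0.09,-0.04,3.6],[-0.09,-0.04,3.6]],"delta_rot":[[0.3,-0.1,0],[0.3,-0.1,0],[0.3,-0.1,0],[0.3,-0.1,0],[0.3,-0.1,0],[0.3,-0.1,0],[0.3,-0.1,0],[0.3,-0.1,0]],"grip":[50,50,50,50,50,50,50,50]}' 20
python3 - <<'E'
from h import *
st(); plan((.4785,-.0563,.0285),184.5)
E
```

```text
time: 14.0
position: [0.4786, -0.0557, 0.036]
eef_rot: [-2.307, 2.13, -0.001]
ft_force: [-0.1, -0.2, -2.4]
gripper_width: 0.0596
t 14.0 pos [ 0.4786 -0.0557  0.036 ] z [ 0.001  0.001 -1.   ] yawY -175.4 F [-0.1 -0.2 -2.4] w 59.6 j [ 0.22  0.38 -0.57 -0.   -0.62 -0.14]
travel [0.011 0.004 0.15 ] dist mm 8 rot opts [-0.1  0.   0.1] [-0.000e+00 -1.000e-01 -1.799e+02] j6 -0.14
```

```bash
python3 -m crank '{"travel":[[0.01,0,0.06],[0.01,0,0.1],[0.01,0,0.13],[0.01,0,0.14],[0.01,0,0.14]],"delta_rot":[[0,0,0],[0,0,0],[0,0,0],[0,0,0],[0,0,0]],"grip":[50,50,50,50,50]}' 20; python3 -c "from h import *; st()"
```

```text
time: 14.62
position: [0.4786, -0.0563, 0.029]
eef_rot: [-2.307, 2.13, -0.001]
ft_force: [0.2, -0.2, -1.8]
gripper_width: 0.0601
t 14.62 pos [ 0.4786 -0.0563  0.029 ] z [ 0.001  0.001 -1.   ] yawY -175.4 F [ 0.2 -0.2 -1.8] w 60.1 j [ 0.22  0.39 -0.58 -0.   -0.6  -0.14]
```

```bash
python3 -m crank '{"travel":[[0,0,0.02],[0,0,0.03],[0,0,0.03]],"delta_rot":[[0,0,0],[0,0,0],[0,0,0]],"grip":[50,50,50]}' 20; python3 -c "from h import *; st()"
```

```text
time: 15.0
position: [0.4788, -0.0563, 0.0285]
eef_rot: [-2.308, 2.13, -0.002]
ft_force: [-2.1, -0.7, 6.3]
gripper_width: 0.0597
t 15.0 pos [ 0.4788 -0.0563  0.0285] z [ 0.002  0.    -1.   ] yawY -175.4 F [-2.1 -0.7  6.3] w 59.7 j [ 0.22  0.39 -0.58  0.   -0.6  -0.14]
```

```bash
python3 -m crank '{"travel":[[0,0,0],[0,0,0],[0,0,0],[0,0,-0.4],[0,0,-1.0],[0,0,-2.0],[0,0,-3.0],[0,0,-4.0],[0,0,-4.0]],"delta_rot":[[0,0,0],[0,0,0],[0,0,0],[0,0,0],[0,0,0],[0,0,0],[0,0,0],[0,0,0],[0,0,0]],"grip":[64,72,76,80,87,87,87,87,87]}' 20
python3 - <<'E'
from h import *
st(); p,d=snapshot("wrist"); cv2.imwrite("pics/w7.png",p[:,:,::-1])
ci=camera_info("wrist"); np.savez("pics/w7.npz",p=p,d=d,**ci)
plan((.45,.27,.27),-60)
E
```

```text
time: 16.12
position: [0.481, -0.0561, 0.2328]
eef_rot: [-2.303, 2.124, -0.012]
ft_force: [0.3, -0.2, -0.2]
gripper_width: 0.0872
t 16.12 pos [ 0.481  -0.0561  0.2328] z [ 0.012  0.001 -1.   ] yawY -175.4 F [ 0.3 -0.2 -0.2] w 87.2 j [ 0.22  0.13 -0.32  0.   -1.11 -0.14]
travel [-6.549  0.056 -0.795] dist mm 330 rot opts [  -0.3   -0.3 -115.4] [-0.3  0.2 64.6] j6 -0.14
```

View pics/w7.png

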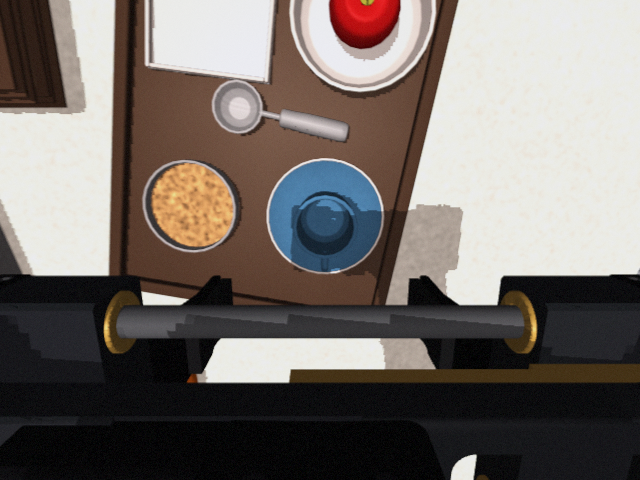

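The cup stands in the saucer and everything else is undisturbed. Next I'll take a closer look at the plain yoghurt and the water from the table side.

```bash
python3 -m crank '{"travel":[[-0.6,0,-0.4],[-1.3,0,-0.8],[-2.0,0,-0.8],[-2.8,0,-0.8],[-3.6,0,-0.8],[-4.4,0,-0.8],[-5.2,0,-0.8],[-6.0,0,-0.8],[-6.55,0.05,-0.8],[-6.55,0.05,-0.8]],"delta_rot":[[0,0,-9],[0,0,-18],[0,0,-28],[0,0,-38],[0,0,-48],[0,0,-58],[0,0,-68],[0,0,-77],[0,0,-85.4],[0,0,-85.4]],"grip":[87,87,87,87,87,87,87,87,87,87]}' 20; python3 -m crank '{"travel":[[0,0,0]],"delta_rot":[[0,0,0]],"grip":[87]}'
python3 - <<'E'
from h import *
z=np.load("pics/w7.npz"); ci={k:z[k] for k in ('fx','fy','cx','cy','eye','rotation')}
st()
ci=camera_info("wrist"); p,d=snapshot("wrist"); cv2.imwrite("pics/w8.png",p[:,:,::-1]); np.savez("pics/w8.npz",p=p,d=d,**ci)
hsv=cv2.cvtColor(p,cv2.COLOR_RGB2HSV); H,S,V=[hsv[...,i].astype(int) for i in range(3)]
g=(abs(H-65)<15)&(S>110)
seg(ci,g,(220,0,420,200),.065,'plain')
seg(ci,(abs(H-113)<12)&(S>170),(0,0,300,200),.125,'wcap')
E
```

```text
time: 17.42
position: [0.4494, 0.2711, 0.2678]
eef_rot: [3.14, 0.003, 0.004]
ft_force: [-0.0, -0.2, -1.1]
gripper_width: 0.087
time: 17.55
position: [0.4489, 0.2704, 0.2666]
eef_rot: [3.138, 0.001, 0.001]
ft_force: [0.6, 0.3, 0.0]
gripper_width: 0.0869
t 17.55 pos [0.4489 0.2704 0.2666] z [ 0.    -0.003 -1.   ] yawY -90.0 F [0.6 0.3 0. ] w 86.9 j [ 0.85  0.18 -0.16  0.   -1.23  0.72]
plain circle [0.618  0.2798] dia 61.5 rect [617.6 279.6] [65.5 57.2] 3.0 bbox [ 279    2   62   80 3691] pix [308.7  39.2]
wcap circle [0.5717 0.3923] dia 34.0 rect [571.9 392.5] [36.9 31.1] 60.4 bbox [ 144   60   46   46 1597] pix [166.5  82.6]
```

View pics/w8.png

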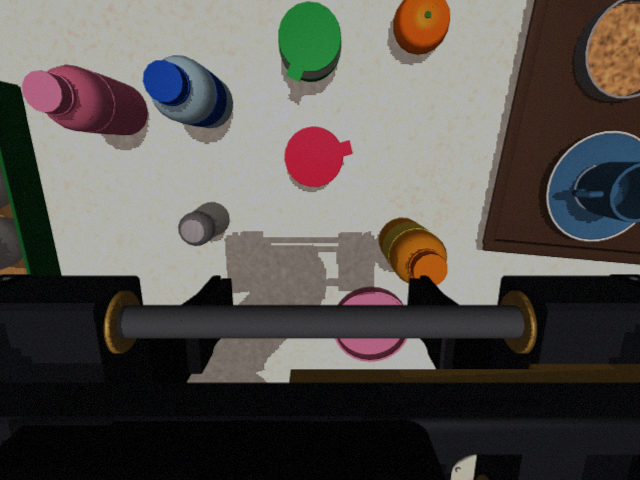

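The plain lid is at (310,38), with its side band merging in just below. I'll use the lid's far and side edges only, and do the same for the cap.

Run:
```python
from h import *
from scipy.optimize import least_squares
z=np.load("pics/w8.npz"); ci={k:z[k] for k in ('fx','fy','cx','cy','eye','rotation')}; p=z['p']
hsv=cv2.cvtColor(p,cv2.COLOR_RGB2HSV); H,S,V=[hsv[...,i].astype(int) for i in range(3)]
def arc(m,win,zt,r,keep):
    mm=np.zeros(m.shape,np.uint8); u0,v0,u1,v1=win; mm[v0:v1,u0:u1]=m[v0:v1,u0:u1]
    cn=max(cv2.findContours(mm,0,1)[0],key=cv2.contourArea)[:,0].astype(float); cn=cn[[keep(u,v) for u,v in cn]]
    P=np.array([onplane(ci,u,v,zt)[:2] for u,v in cn]); c0=P.mean(0)
    q=least_squares(lambda q:np.hypot(P[:,0]-q[0],P[:,1]-q[1])-q[2],[*c0,r],loss='soft_l1',f_scale=.0007).x
    q2=least_squares(lambda q:np.hypot(P[:,0]-q[0],P[:,1]-q[1])-r,c0,loss='soft_l1',f_scale=.0007).x
    print(q.round(4),'fixed r',q2.round(4),len(cn))
arc((abs(H-65)<15)&(S>110),(220,0,420,200),.065,.0295,lambda u,v:v<45)
arc((abs(H-113)<12)&(S>170),(100,0,300,200),.125,.016,lambda u,v:(u-166)*.5+(v-80)*.6<5)
# far/near extremes of water body from depth
W=cloud(ci,z['d'])
def dep(win,zlo,zhi):
    u0,v0,u1,v1=win; P=W[v0:v1,u0:u1].reshape(-1,3); P=P[(P[:,2]>zlo)&(P[:,2]<zhi)]; print('depth',win,np.median(P,0).round(4),P.min(0).round(3),P.max(0).round(3),len(P))
dep((270,0,350,90),.060,.072); dep((140,50,240,135),.117,.135); dep((280,120,355,190),.060,.072)
z=np.load("pics/w8.npz")
```

```text
[0.6218 0.2798 0.0284] fixed r [0.6204 0.2799] 109
[0.5725 0.3941 0.0158] fixed r [0.5724 0.394 ] 72
depth (270, 0, 350, 90) [0.6212 0.2812 0.065 ] [0.584 0.251 0.062] [0.651 0.309 0.068] 3634
depth (140, 50, 240, 135) [0.573  0.3945 0.1248] [0.558 0.38  0.117] [0.589 0.412 0.128] 1453
depth (280, 120, 355, 190) [0.5158 0.2758 0.0651] [0.485 0.238 0.062] [0.543 0.306 0.067] 2858
```

Run:
```python
from h import *
plan((.6208,.280,.017),-120)
```

```text
travel [ 3.438 -0.211  4.988] dist mm 303 rot opts [ 0.2 -0.1 30. ] [ 1.0e-01  3.0e-01 -1.5e+02] j6 0.72
```

```bash
python3 -m crank '{"travel":[[1.1,-0.07,0.4],[2.3,-0.15,0.9],[3.2,-0.2,1.5],[3.44,-0.21,2.3],[3.44,-0.21,3.2],[3.44,-0.21,3.9],[3.44,-0.21,4.4],[3.44,-0.21,4.6],[3.44,-0.21,4.6]],"delta_rot":[[0,0,8],[0,0,17],[0,0,26],[0,0,30],[0.2,-0.1,30],[0.2,-0.1,30],[0.2,-0.1,30],[0.2,-0.1,30],[0.2,-0.1,30]],"grip":[87,87,87,87,87,87,87,87,87]}' 20
python3 - <<'E'
from h import *
st(); plan((.6208,.280,.017),-120)
E
```

```text
time: 18.73
position: [0.6209, 0.2793, 0.036]
eef_rot: [3.033, -0.814, -0.002]
ft_force: [0.1, 0.6, 1.0]
gripper_width: 0.0874
t 18.73 pos [0.6209 0.2793 0.036 ] z [-0.002 -0.    -1.   ] yawY -120.0 F [0.1 0.6 1. ] w 87.4 j [ 0.66  0.64 -0.05 -0.   -0.88  0.39]
travel [-0.008 -0.012  0.381] dist mm 19 rot opts [ 0.1  0.1 -0. ] [ 1.0e-01 -1.0e-01  1.8e+02] j6 0.39
```

```bash
python3 -m crank '{"travel":[[-0.01,-0.01,0.2],[-0.01,-0.01,0.38],[-0.01,-0.01,0.38],[-0.01,-0.01,0.38],[-0.01,-0.01,0.38],[-0.01,-0.01,0.38],[-0.01,-0.01,0.38],[-0.01,-0.01,0.38]],"delta_rot":[[0,0,0],[0,0,0],[0,0,0],[0,0,0],[0,0,0],[0,0,0],[0,0,0],[0,0,0]],"grip":[87,87,87,65,50,50,50,50]}' 20
python3 - <<'E'
from h import *
st()
E
```

```text
time: 19.73
position: [0.6208, 0.2801, 0.0173]
eef_rot: [3.034, -0.814, -0.002]
ft_force: [-0.8, 0.1, 0.6]
gripper_width: 0.0609
t 19.73 pos [0.6208 0.2801 0.0173] z [-0.001 -0.    -1.   ] yawY -120.0 F [-0.8  0.1  0.6] w 60.9 j [ 0.66  0.66 -0.07 -0.   -0.84  0.39]
```

```bash
python3 -m crank '{"travel":[[0,0,-0.5],[0,0,-1.5],[0.1,0.6,-2.6],[0.4,1.7,-3.2],[0.6,2.9,-3.8],[0.9,4.1,-4.4],[1.15,5.3,-5.0],[1.4,6.5,-5.6],[1.65,7.7,-5.65],[1.9,8.9,-5.65]],"delta_rot":[[0,0,0],[0,0,0],[0,0,0],[0,0,-5],[0,0,-10],[0,0,-15],[0,0,-20],[0,0,-25],[0,0,-30],[0,0,-30]],"grip":[50,50,50,50,50,50,50,50,50,50]}' 20
python3 - <<'E'
from h import *
st(); plan((.45,-.25,.30),-90)
E
```

```text
time: 20.98
position: [0.4863, -0.1341, 0.2998]
eef_rot: [-3.141, -0.001, -0.001]
ft_force: [1.1, -0.6, -1.6]
gripper_width: 0.0611
t 20.98 pos [ 0.4863 -0.1341  0.2998] z [ 0.  0. -1.] yawY -90.0 F [ 1.1 -0.6 -1.6] w 61.1 j [ 0.05  0.13 -0.15 -0.   -1.3   1.52]
travel [-0.727  2.317 -0.004] dist mm 121 rot opts [-0. -0.  0.] [   0.   -0. -180.] j6 1.52
```

```bash
python3 -m crank '{"travel":[[-0.3,1.1,0],[-0.72,2.3,0],[-0.72,2.3,0],[-0.72,2.3,0]],"delta_rot":[[0,0,0],[0,0,0],[0,0,0],[0,0,0]],"grip":[50,50,50,50]}' 20
python3 - <<'E'
from h import *
st(); ci=camera_info("wrist"); p,d=snapshot("wrist"); cv2.imwrite("pics/w9.png",p[:,:,::-1]); np.savez("pics/w9.npz",p=p,d=d,**ci)
E
```

```text
time: 21.48
position: [0.4499, -0.2492, 0.2992]
eef_rot: [-3.141, 0.001, 0.001]
ft_force: [0.4, 0.1, -1.3]
gripper_width: 0.061
t 21.48 pos [ 0.4499 -0.2492  0.2992] z [-0.     0.001 -1.   ] yawY -90.0 F [ 0.4  0.1 -1.3] w 61.0 j [-0.19  0.15 -0.13 -0.   -1.3   1.76]
```

View pics/w9.png

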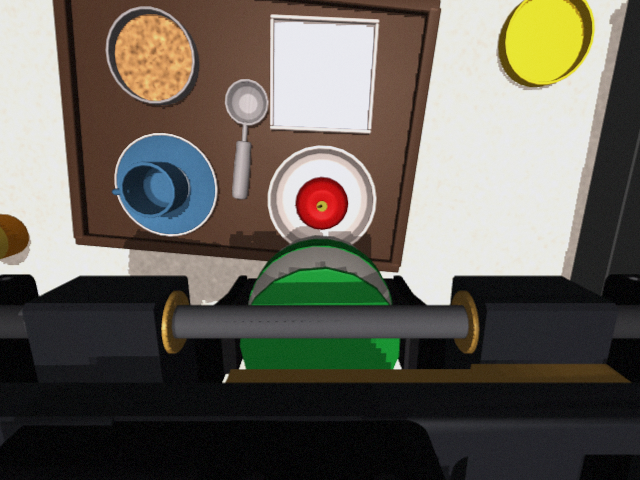

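The full tray is in view: plate (324,74), coaster (152,56), saucer (165,184) with the cup, and bowl (322,198) with the apple. I'll measure all the dishes here.

Run:
```python
from h import *
from scipy.optimize import least_squares
z=np.load("pics/w9.npz"); ci={k:z[k] for k in ('fx','fy','cx','cy','eye','rotation')}; p=z['p']
hsv=cv2.cvtColor(p,cv2.COLOR_RGB2HSV); H,S,V=[hsv[...,i].astype(int) for i in range(3)]
seg(ci,(V>105)&(S<70),(262,8,386,138),.018,'plate')
seg(ci,(V>95)&(S<70)|((H<9)|(H>170))&(S>150),(262,142,382,254),.032,'bowl')
seg(ci,(abs(H-105)<20)&(S>80),(108,125,222,240),.019,'saucer')
cork=(abs(H-14)<12)&(S>70)&(V>120)
seg(ci,cork,(100,5,200,106),.010,'cork')
g=(S<75)&(V>85); mm=np.zeros(g.shape,np.uint8); mm[3:108,100:202]=g[3:108,100:202]
n,l,s,c=cv2.connectedComponentsWithStats(mm); print(s[1:][s[1:,4]>60])
vv,uu=np.nonzero(mm); P=np.array([onplane(ci,u,v,.024)[:2] for u,v in zip(uu,vv)])
print('rim',least_squares(lambda q:np.hypot(P[:,0]-q[0],P[:,1]-q[1])-q[2],[.624,-.056,.049],loss='soft_l1',f_scale=.001).x,len(P))
# cup rim bright
W=cloud(ci,z['d']); 
def dep(n,win,zlo,zhi):
    u0,v0,u1,v1=win; P=W[v0:v1,u0:u1].reshape(-1,3); P=P[(P[:,2]>zlo)&(P[:,2]<zhi)]; q=cv2.minEnclosingCircle((P[:,:2]*1000).astype(np.float32)); print(n,np.median(P,0).round(4),'encl',np.round(q[0],1),round(q[1]*2,1),len(P))
dep('coaster rim',(100,3,202,108),.018,.03); dep('apple',(290,170,355,235),.055,.07); dep('cup rim',(110,140,200,225),.064,.076); dep('plate',(262,8,386,138),.002,.03)
c=cv2.resize(p[0:245,60:400],None,fx=2.3,fy=2.3); cv2.imwrite("pics/c9.png",c[:,:,::-1])
```

```text
plate circle [ 0.6051 -0.2517] dia 135.8 rect [ 605.  -251.9] [122.  122.4] 87.6 bbox [  270    14   110   120 12060] pix [322.3  73.4]
bowl circle [ 0.4623 -0.2508] dia 131.2 rect [ 467.7 -250.9] [133.6 119.8] 89.0 bbox [ 267  145  110  100 8431] pix [321.5 195. ]
saucer circle [ 0.4787 -0.0563] dia 120.2 rect [478.8 -56.1] [120.5 120.7] 43.0 bbox [ 112  136  103   98 7479] pix [165.1 184.4]
cork circle [ 0.6256 -0.0545] dia 89.6 rect [625.7 -54.6] [90.2 90.2] 12.6 bbox [ 115   14   77   87 5239] pix [153.1  57. ]
[[105   6  90  98 924]]
rim [ 0.62446726 -0.05719598  0.0483207 ] 925
coaster rim [ 0.6318 -0.0503  0.0231] encl [625.  -56.9] 100.6 1193
apple [ 0.4628 -0.2501  0.0647] encl [ 461.4 -250.4] 57.4 1873
cup rim [ 0.4801 -0.0539  0.0693] encl [479.5 -56.5] 62.7 815
plate [ 0.6102 -0.2536  0.0098] encl [ 605.1 -253.3] 203.6 16050
```

View pics/c9.png

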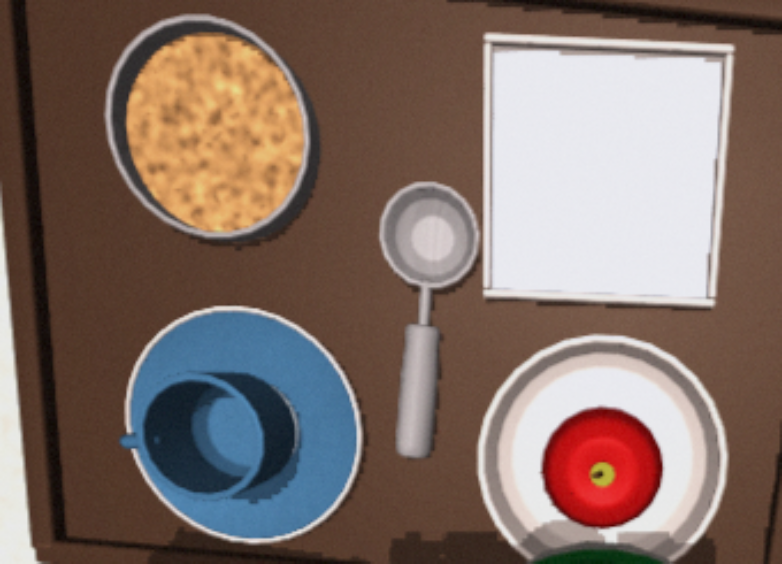

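Cup and saucer are concentric within about 1 mm, and so are apple and bowl. The plate is at (0.605, −0.252) and the coaster at (0.6247, −0.057). Placing the yoghurt.

```bash
python3 -m crank '{"travel":[[1.1,0.02,0.4],[2.2,0.05,0.9],[3.0,0.06,1.6],[3.1,0.06,2.5],[3.1,0.06,3.4],[3.1,0.06,4.2],[3.1,0.06,4.8],[3.1,0.06,5.2],[3.1,0.06,5.2],[3.1,0.06,5.2]],"delta_rot":[[0,0,0],[0,0,0],[0,0,0],[0,0,0],[0,0,0],[0,0,0],[0,0,0],[0,0,0],[0,0,0],[0,0,0]],"grip":[50,50,50,50,50,50,50,50,50,50]}' 20
python3 - <<'E'
from h import *
st(); plan((.605,-.252,.0275),-90)
E
```

```text
time: 22.78
position: [0.6065, -0.2504, 0.0403]
eef_rot: [-3.141, -0.004, -0.002]
ft_force: [0.4, 0.0, -2.2]
gripper_width: 0.0613
t 22.77 pos [ 0.6065 -0.2504  0.0403] z [ 0.002  0.    -1.   ] yawY -89.8 F [ 0.4  0.  -2.2] w 61.3 j [-0.15  0.6  -0.12 -0.   -0.85  1.72]
travel [-0.031  0.031  0.257] dist mm 13 rot opts [-0.  -0.1  0.2] [ 1.000e-01 -0.000e+00 -1.798e+02] j6 1.72
```

```bash
python3 -m crank '{"travel":[[-0.03,0.03,0.1],[-0.03,0.03,0.18],[-0.03,0.03,0.23],[-0.03,0.03,0.25],[-0.03,0.03,0.25]],"delta_rot":[[0,-0.1,0],[0,-0.1,0],[0,-0.1,0],[0,-0.1,0],[0,-0.1,0]],"grip":[50,50,50,50,50]}' 20; python3 -c "from h import *; st()"
```

```text
time: 23.4
position: [0.605, -0.252, 0.0278]
eef_rot: [-3.141, -0.004, 0.001]
ft_force: [-0.9, -0.1, -1.8]
gripper_width: 0.0612
t 23.4 pos [ 0.605  -0.252   0.0278] z [-0.  0. -1.] yawY -89.8 F [-0.9 -0.1 -1.8] w 61.2 j [-0.15  0.62 -0.13 -0.   -0.82  1.72]
```

```bash
python3 -m crank '{"travel":[[0,0,0.02],[0,0,0.03],[0,0,0.03]],"delta_rot":[[0,0,0],[0,0,0],[0,0,0]],"grip":[50,50,50]}' 20; python3 -c "from h import *; st()"
```

```text
time: 23.78
position: [0.6052, -0.2521, 0.0273]
eef_rot: [3.141, 0.005, 0.001]
ft_force: [-1.9, 2.3, 5.8]
gripper_width: 0.0614
t 23.77 pos [ 0.6052 -0.2521  0.0273] z [ 0. -0. -1.] yawY -89.8 F [-1.9  2.3  5.8] w 61.4 j [-0.15  0.62 -0.13  0.   -0.82  1.72]
```

```bash
python3 -m crank '{"travel":[[0,0,0],[0,0,0],[0,0,0],[0,0,-0.4],[0,0,-1.0],[0,0,-2.0],[-0.4,-0.4,-3.0],[-1.0,-1.2,-4.0],[-1.8,-2.2,-4.6],[-2.6,-3.2,-4.6]],"delta_rot":[[0,0,0],[0,0,0],[0,0,0],[0,0,0],[0,0,0],[0,0,0],[0,0,0],[0,0,0],[0,0,0],[0,0,0]],"grip":[64,68,70,72,76,87,87,87,87,87]}' 20
python3 - <<'E'
from h import *
st(); ci=camera_info("wrist"); p,d=snapshot("wrist"); cv2.imwrite("pics/w10.png",p[:,:,::-1]); np.savez("pics/w10.npz",p=p,d=d,**ci)
plan((.5728,.394,.16),0)
E
```

```text
time: 25.02
position: [0.485, -0.104, 0.2579]
eef_rot: [3.141, 0.003, 0.009]
ft_force: [1.0, 1.0, 0.5]
gripper_width: 0.087
t 25.02 pos [ 0.485  -0.104   0.2579] z [ 0.006 -0.    -1.   ] yawY -89.9 F [1.  1.  0.5] w 87.0 j [ 0.12  0.13 -0.24  0.   -1.19  1.46]
travel [ 1.918 -9.874  1.98 ] dist mm 513 rot opts [ -0.1  -0.2 -89.7] [-0.2  0.1 90.3] j6 1.45
```

View pics/w10.png

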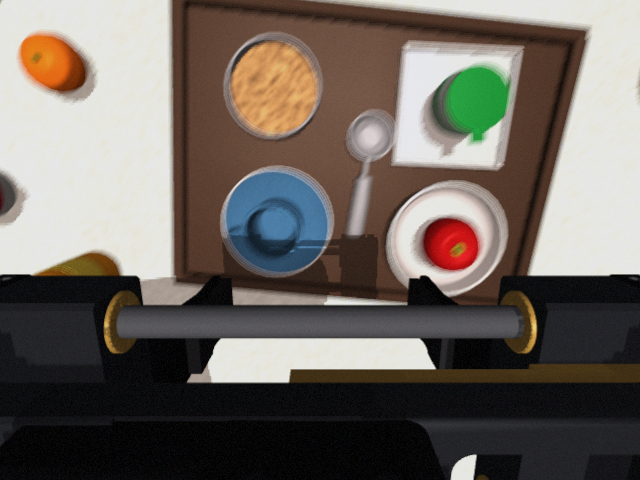

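```bash
python3 -m crank '{"travel":[[0.1,-0.8,0.1],[0.3,-1.8,0.2],[0.5,-2.9,0.3],[0.7,-4.0,0.4],[0.9,-5.1,0.5],[1.1,-6.2,0.6],[1.4,-7.3,0.7],[1.65,-8.4,0.78],[1.9,-9.4,0.78],[1.91,-9.87,0.78]],"delta_rot":[[0,0,8],[0,0,17],[0,0,27],[0,0,37],[0,0,47],[0,0,57],[0,0,67],[0,0,77],[0,0,86],[0,0,90]],"grip":[87,87,87,87,87,87,87,87,87,87]}' 20; python3 -m crank '{"travel":[[0,0,0],[0,0,0]],"delta_rot":[[0,0,0],[0,0,0]],"grip":[87,87]}'
python3 - <<'E'
from h import *
st(); plan((.5728,.394,.061),180)
E
```

```text
time: 26.32
position: [0.5725, 0.3962, 0.2183]
eef_rot: [-2.224, 2.216, 0.002]
ft_force: [-0.3, 0.5, -0.3]
gripper_width: 0.0871
time: 26.58
position: [0.5722, 0.3955, 0.2177]
eef_rot: [-2.226, 2.216, 0.002]
ft_force: [-0.6, -0.1, -0.0]
gripper_width: 0.0873
t 26.57 pos [0.5722 0.3955 0.2177] z [-0.001  0.001 -1.   ] yawY -179.8 F [-0.6 -0.1 -0. ] w 87.3 j [ 0.84  0.51  0.2  -0.   -1.26 -0.83]
travel [ 0.034 -0.013  3.133] dist mm 157 rot opts [0.  0.1 0.2] [-1.000e-01  1.000e-01 -1.798e+02] j6 -0.83
```

```bash
python3 -m crank '{"travel":[[0.03,-0.01,0.7],[0.03,-0.01,1.5],[0.03,-0.01,2.2],[0.03,-0.01,2.7],[0.03,-0.01,2.95],[0.03,-0.01,3.0],[0.03,-0.01,3.0]],"delta_rot":[[0,0,0],[0,0,0],[0,0,0],[0,0,0],[0,0,0],[0,0,0],[0,0,0]],"grip":[87,87,87,87,87,87,87]}' 20
python3 - <<'E'
from h import *
st(); plan((.5728,.394,.061),180)
E
```

```text
time: 27.45
position: [0.5733, 0.3944, 0.069]
eef_rot: [-2.225, 2.215, 0.001]
ft_force: [0.9, 0.1, 0.3]
gripper_width: 0.0866
t 27.45 pos [0.5733 0.3944 0.069 ] z [ 0.001  0.002 -1.   ] yawY -179.7 F [0.9 0.1 0.3] w 86.6 j [ 0.83  0.63  0.01 -0.   -0.96 -0.83]
travel [0.008 0.011 0.159] dist mm 8 rot opts [-0.1  0.1  0.3] [-2.000e-01 -1.000e-01 -1.797e+02] j6 -0.83
```

```bash
python3 -m crank '{"travel":[[0.01,0.01,0.1],[0.01,0.01,0.15],[0.01,0.01,0.15],[0.01,0.01,0.15],[0.01,0.01,0.15],[0.01,0.01,0.15],[0.01,0.01,0.15],[0.01,0.01,0.15]],"delta_rot":[[0,0,0],[0,0,0],[0,0,0],[0,0,0],[0,0,0],[0,0,0],[0,0,0],[0,0,0]],"grip":[87,87,70,60,45,45,45,45]}' 25
python3 - <<'E'
from h import *
st()
E
```

```text
time: 28.45
position: [0.573, 0.3939, 0.0615]
eef_rot: [-2.224, 2.215, 0.001]
ft_force: [0.9, 0.1, -0.4]
gripper_width: 0.055
t 28.45 pos [0.573  0.3939 0.0615] z [ 0.001  0.002 -1.   ] yawY -179.8 F [ 0.9  0.1 -0.4] w 55.0 j [ 0.83  0.63  0.01 -0.   -0.94 -0.83]
```

```bash
python3 -m crank '{"travel":[[0,0,-0.4],[0,0,-1.3],[0.3,0,-2.3],[1.2,-0.1,-3.0],[2.3,-0.2,-3.0],[3.5,-0.35,-3.0],[4.7,-0.5,-3.0],[5.9,-0.65,-3.0],[7.1,-0.8,-3.0],[8.2,-0.95,-3.0]],"delta_rot":[[0,0,0],[0,0,0],[0,0,0],[0,0,0],[0,0,0],[0,0,0],[0,0,0],[0,0,0],[0,0,0],[0,0,0]],"grip":[45,45,45,45,45,45,45,45,45,45]}' 25; python3 -m crank '{"travel":[[0,0,0]],"delta_rot":[[0,0,0]],"grip":[45]}'
python3 - <<'E'
from h import *
st(); plan((.6247,-.057,.085),180)
ci=camera_info("wrist"); p,d=snapshot("wrist"); cv2.imwrite("pics/w11.png",p[:,:,::-1]); np.savez("pics/w11.npz",p=p,d=d,**ci)
E
```

```text
time: 29.7
position: [0.6214, -0.0182, 0.2099]
eef_rot: [-2.224, 2.216, 0.003]
ft_force: [0.2, 0.9, -2.5]
gripper_width: 0.0555
time: 29.82
position: [0.6207, -0.0219, 0.2089]
eef_rot: [-2.22, 2.223, 0.006]
ft_force: [-0.2, 0.3, -2.7]
gripper_width: 0.0554
t 29.82 pos [ 0.6207 -0.0219  0.2089] z [-0.002  0.003 -1.   ] yawY 179.9 F [-0.2  0.3 -2.7] w 55.4 j [ 0.22  0.39 -0.02 -0.   -1.16 -0.22]
travel [ 0.707 -0.087  2.477] dist mm 129 rot opts [ 0.1  0.1 -0.1] [  0.2  -0.2 179.9] j6 -0.22
```

View pics/w11.png

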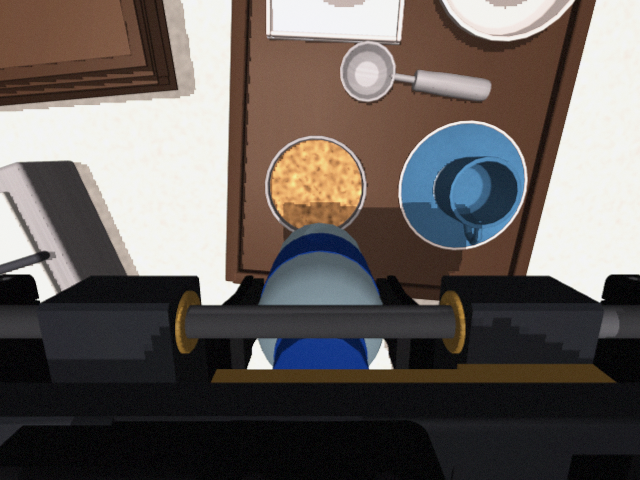

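The bottle is held upright, with the coaster at (316,187) just ahead. I'll move over it and lower.

```bash
python3 -m crank '{"travel":[[0.5,-0.05,0.3],[0.7,-0.09,0.8],[0.7,-0.09,1.4],[0.7,-0.09,2.0],[0.7,-0.09,2.35],[0.7,-0.09,2.45],[0.7,-0.09,2.45],[0.7,-0.09,2.45]],"delta_rot":[[0,0,0],[0,0,0],[0.1,0.1,0],[0.1,0.1,0],[0.1,0.1,0],[0.1,0.1,0],[0.1,0.1,0],[0.1,0.1,0]],"grip":[45,45,45,45,45,45,45,45]}' 25
python3 - <<'E'
from h import *
st(); plan((.6247,-.057,.0715),180)
p,d=snapshot("side"); cv2.imwrite("pics/s11.png",cv2.resize(p[150:350,250:500],None,fx=3,fy=3)[:,:,::-1])
E
```

```text
time: 30.88
position: [0.6257, -0.0548, 0.0875]
eef_rot: [-2.22, 2.219, -0.0]
ft_force: [0.1, 0.4, -1.1]
gripper_width: 0.0551
t 30.88 pos [ 0.6257 -0.0548  0.0875] z [ 0.002  0.001 -1.   ] yawY -180.0 F [ 0.1  0.4 -1.1] w 55.1 j [ 0.17  0.51 -0.16 -0.   -0.9  -0.17]
travel [0.044 0.02  0.321] dist mm 16 rot opts [-0.1  0.1  0. ] [-1.0e-01 -2.0e-01 -1.8e+02] j6 -0.17
```

View pics/s11.png

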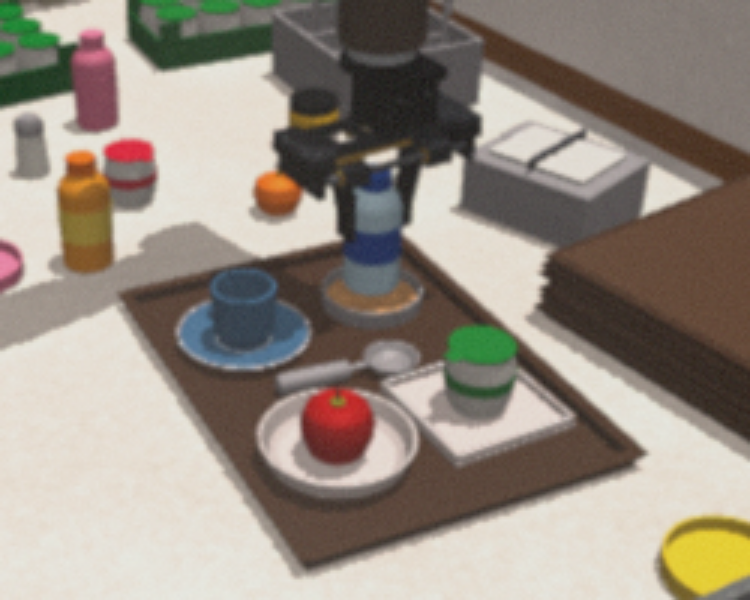

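The side view shows the bottle upright inside the coaster ring, and the other three standing well on their dishes. I'll centre and lower the last bit.

```bash
python3 -m crank '{"travel":[[0.04,0.02,0.1],[0.04,0.02,0.2],[0.04,0.02,0.27],[0.04,0.02,0.31],[0.04,0.02,0.31]],"delta_rot":[[0,0.1,0],[0,0.1,0],[0,0.1,0],[0,0.1,0],[0,0.1,0]],"grip":[45,45,45,45,45]}' 25; python3 -c "from h import *; st()"
```

```text
time: 31.55
position: [0.6246, -0.0569, 0.0718]
eef_rot: [-2.221, 2.221, -0.002]
ft_force: [-1.0, 0.1, -2.1]
gripper_width: 0.0554
t 31.55 pos [ 0.6246 -0.0569  0.0718] z [ 0.001 -0.    -1.   ] yawY -180.0 F [-1.   0.1 -2.1] w 55.4 j [ 0.17  0.52 -0.17  0.   -0.87 -0.17]
```

```bash
python3 -m crank '{"travel":[[0,0,0.02],[0,0,0.03],[0,0,0.03]],"delta_rot":[[0,0,0],[0,0,0],[0,0,0]],"grip":[45,45,45]}' 25; python3 -c "from h import *; st()"
```

```text
time: 31.92
position: [0.6248, -0.057, 0.0714]
eef_rot: [-2.221, 2.22, -0.003]
ft_force: [-1.8, 0.0, 5.5]
gripper_width: 0.0552
t 31.93 pos [ 0.6248 -0.057   0.0714] z [ 0.002 -0.001 -1.   ] yawY -180.0 F [-1.8  0.   5.5] w 55.2 j [ 0.17  0.53 -0.17  0.   -0.87 -0.17]
```

```bash
python3 -m crank '{"travel":[[0,0,0],[0,0,0],[0,0,0],[0,0,-0.4],[0,0,-1.2],[0,0,-2.2],[0,0,-3.4],[0,0,-4.4],[0,0,-5.4],[0,0,-5.4]],"delta_rot":[[0,0,0],[0,0,0],[0,0,0],[0,0,0],[0,0,0],[0,0,0],[0,0,0],[0,0,0],[0,0,0],[0,0,0]],"grip":[60,68,74,80,87,87,87,87,87,87]}' 25
python3 - <<'E'
from h import *
st(); plan((.42,-.15,.38),-90)
E
```

```text
time: 33.17
position: [0.626, -0.057, 0.3469]
eef_rot: [-2.216, 2.214, -0.015]
ft_force: [0.4, 0.1, -0.6]
gripper_width: 0.087
t 33.17 pos [ 0.626  -0.057   0.3469] z [ 0.013 -0.    -1.   ] yawY -180.0 F [ 0.4  0.1 -0.6] w 87.0 j [ 0.17  0.33  0.23  0.   -1.46 -0.17]
travel [ 1.858  4.113 -0.715] dist mm 228 rot opts [ -0.6  -0.6 -90. ] [-0.6  0.6 90. ] j6 -0.17
```

```bash
python3 -m crank '{"travel":[[0.2,0.5,-0.2],[0.4,1.0,-0.4],[0.7,1.6,-0.7],[0.9,2.1,-0.7],[1.2,2.7,-0.7],[1.5,3.3,-0.7],[1.86,4.1,-0.7],[1.86,4.1,-0.7],[1.86,4.1,-0.7],[1.86,4.1,-0.7]],"delta_rot":[[0,0,-10],[0,0,-20],[0,0,-30],[0,0,-40],[0,0,-50],[0,0,-60],[0,0,-70],[0,0,-80],[0,0,-90],[0,0,-90]],"grip":[87,87,87,87,87,87,87,87,87,87]}' 25;python3 -m crank '{"travel":[[0,0,0],[0,0,0]],"delta_rot":[[0,0,0],[0,0,0]],"grip":[87,87]}'
python3 - <<'E'
from h import *
st(); 
ci=camera_info("wrist"); p,d=snapshot("wrist"); cv2.imwrite("pics/w12.png",p[:,:,::-1]); np.savez("pics/w12.npz",p=p,d=d,**ci)
p,d=snapshot("side"); cv2.imwrite("pics/s12.png",p[:,:,::-1])
E
```

```text
time: 34.42
position: [0.4203, -0.15, 0.3784]
eef_rot: [-3.141, 0.002, -0.018]
ft_force: [-0.0, 0.3, -0.6]
gripper_width: 0.0872
time: 34.67
position: [0.4203, -0.1499, 0.378]
eef_rot: [-3.141, 0.004, -0.017]
ft_force: [1.1, 0.4, 0.7]
gripper_width: 0.0869
t 34.67 pos [ 0.4203 -0.1499  0.378 ] z [ 0.011  0.    -1.   ] yawY -90.2 F [1.1 0.4 0.7] w 86.9 j [ 0.02 -0.01 -0.11  0.   -1.46  1.54]
```

View pics/w12.png

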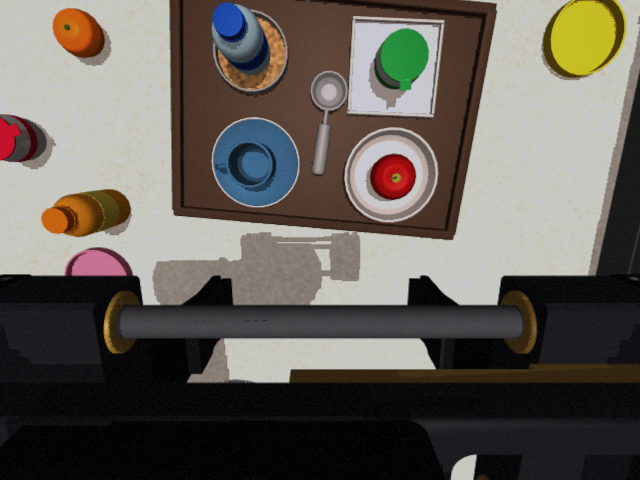

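View pics/s12.png

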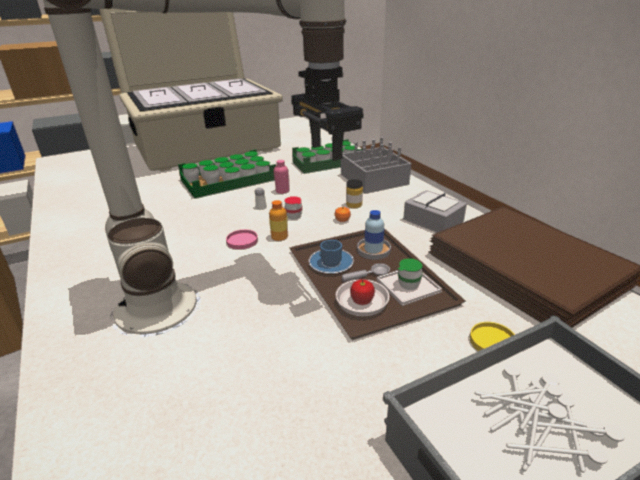

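Everything stands upright on its dish, and the look-alikes are where they were. One numeric check before handing in.

Run:
```python
from h import *
z=np.load("pics/w12.npz"); ci={k:z[k] for k in ('fx','fy','cx','cy','eye','rotation')}; p=z['p']
hsv=cv2.cvtColor(p,cv2.COLOR_RGB2HSV); H,S,V=[hsv[...,i].astype(int) for i in range(3)]
seg(ci,(V>105)&(S<70)|((abs(H-65)<20)&(S>80)),(340,10,448,119),.018,'plate')
seg(ci,(V>95)&(S<70)|((H<9)|(H>170))&(S>150),(338,124,442,225),.032,'bowl')
seg(ci,(abs(H-105)<20)&(S>80),(205,110,305,212),.019,'saucer')
W=cloud(ci,z['d'])
def dep(n,win,zlo,zhi):
    u0,v0,u1,v1=win; P=W[v0:v1,u0:u1].reshape(-1,3); P=P[(P[:,2]>zlo)&(P[:,2]<zhi)]; q=cv2.minEnclosingCircle((P[:,:2]*1000).astype(np.float32)); print(n,np.median(P,0).round(4),'encl',np.round(q[0],1),round(q[1]*2,1),len(P))
dep('coaster rim',(208,5,292,97),.018,.027); dep('cap',(200,0,260,50),.128,.145); dep('apple',(365,150,420,205),.055,.07); dep('cup rim',(210,130,285,195),.064,.076); dep('lid',(370,20,435,95),.071,.08)
```

```text
plate circle [ 0.6031 -0.2488] dia 139.2 rect [ 605.2 -245.7] [134.9 122.3] 87.6 bbox [ 340   16  105  102 8409] pix [393.4  66.6]
bowl circle [ 0.461 -0.251] dia 132.7 rect [ 461.2 -250.8] [133.  133.4] 47.1 bbox [ 344  127   95   96 6782] pix [390.7 175.2]
saucer circle [ 0.4786 -0.0567] dia 119.8 rect [478.1 -56.8] [120.5 119.8] 89.9 bbox [ 214  120   84   86 5654] pix [255.3 162.1]
coaster rim [ 0.6079 -0.073   0.0235] encl [624.8 -57.2] 100.4 607
cap [ 0.6243 -0.0557  0.1349] encl [625.  -55.4] 32.4 893
apple [ 0.4613 -0.2482  0.0647] encl [ 461.2 -250.3] 57.6 1394
cup rim [ 0.4799 -0.054   0.0697] encl [479.3 -56.6] 62.0 495
lid [ 0.6053 -0.2517  0.0751] encl [ 601.6 -251.9] 69.4 2139
```

```bash
python3 -c "from workcell import *; print(job_done())"
```

```text
the job is handed in; nothing more can be done
None
```

The guest's tray is laid and the job was handed in at about 35 s of the 112 s allowed. I placed the apple in the bowl, the cup on its saucer, the plain yoghurt on the plate and the water in the coaster, in that order. Each was lowered until it touched (2 to 6 N) before I let go.

- **Centring:** in the last pictures every item stood upright. Apple, cup, yoghurt lid and water cap were each within about 2 mm of the middle of their dish. The bowl, saucer and coaster had not measurably moved.
- **Plate check that disagreed:** the last colour mask of the plate ran into the spoon next to it and gave a wrong width (135 mm against 122 mm). For the yoghurt I relied on the clean plate measurement taken just before I set it down, and on the final picture.
- **Not wanted:** in the final pictures the red-lidded yoghurt and the orange drink still stood where they were. I checked that by eye, without measuring. The gripper was clear of everything at hand-in.

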